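# Slide the iron lab weights into the sunken bin and snap its gate shut

## Task

Put the two heavy iron weights, the round one and the square one, away in the sunken bin at the end of the ledge: they are too heavy and wide to lift, so pull the bin's gate open past its roller catch, slide each weight along the ledge and tip it over the edge into the bin. Then push the gate shut until the catch snaps home. Leave the bottles and the jar standing where they are.

Things in the scene. Friction and masses are not known exactly. Their poses are not given: they have to be found in the camera images.
- station: Fixed grey block with a level aluminium top (the ledge), 120 mm above the table, and a sunken open bin at its +y end. Origin at table level; x across the ledge, y along it to the bin, z up. Ledge top: x -155..155 mm, y -150..303, no rim; at y = 303 a sheer drop into the bin. Weights, bottle and jar all start at y below 145. It shifts and turns a little between starts.
- ledge_edge (a point): Middle of the ledge's edge over the bin: station frame (0, 303, 120) mm, axes as the station's. Two fixed posts 45 mm high stand at the bin's mouth: hinge post x 86..108, y 279..303 mm and catch post x -123..-99, y 269..303 mm (station frame).
- bin_floor (a point): Centre of the bin's floor: station frame (0, 403, 6) mm. Bin inside: x -100..100, y 303..503 mm. Its three other walls are 6 mm thick and rise to z = 165 mm.
- roller_center (a point): Sprung brass roller of the catch, 16 mm diameter, upright, on the catch post: centre at station (-90.5, 286, 146) mm; it gives way up to 8 mm towards -x. It holds the gate's nose: 4 to 8 N at the nose pulls the gate through or pushes it back. The nose passes the crest at about 0.06 rad and from there snaps to 0.
- gate (a joint): Angle of the steel gate across the bin's mouth, rad: 0 = shut (stop), positive = swung over the ledge, stop at 1.75; it stays where it is left. Starts shut. Panel 12 mm thick, 5 to 45 mm above the ledge, 6 to 158 mm from the hinge axis; its end is a round nose, radius 6 mm, 160 mm from the axis. Shut, it lies along station x at y = 295 mm. It may be pushed on either face or pinched.
- gate_hinge (a point): On the gate's hinge axis: station frame (80, 295, 145) mm. Its -x axis points along the gate to its free end and its +y axis out of the face that looks into the bin when shut. It turns with the gate.
- gate_tab (a point): Centre of the pull tab that stands up from the gate's top edge, 110 mm from the hinge axis: 32 mm along the gate, 12 mm thick, from 44 to 58 mm above the ledge. Axes as gate_hinge.
- disc_center (a point): Centre of the round dark iron weight: a flat disc 90 mm in diameter, 34 mm tall, about 1.5 kg (1.2 to 1.9), standing flat on the ledge. Friction on the ledge about 0.6. z is the disc's axis.
- block_center (a point): Centre of the square dark iron weight: 90 x 90 mm, 30 mm tall, about 1.7 kg (1.35 to 2.1), flat on the ledge; x and y are along its sides. Friction on the ledge about 0.6.
- bottle_center (a point): Bystander: centre of a small round amber bottle with a black cap, 36 mm diameter, 48 mm tall, on the ledge. To be left standing.
- jar_center (a point): Bystander: centre of a square clear jar with a white lid, 36 x 36 mm, 46 mm tall, on the ledge. To be left standing.
- dropper_center (a point): Bystander: centre of a slim green dropper bottle, 28 mm diameter, 50 mm tall, by the near (-x) edge of the ledge, between the weights and the gate. To be left standing.
Not all that is in view belongs to the job. What is shaped like the part that bears block_center but green is not meant.

How it is judged:
By the outcome, as a careful person would: the job done as asked, in the order asked, and still so for the second after the job is handed in, with the robot touching nothing.
It also fails if it takes over 72 s, if anything falls off the work surface, if the arm or the gripper's body presses on something with over 40 N, if the wrist force passes 120 N, or if a joint passes its speed limit or range.

## Robot

A 7-joint arm with a two-finger parallel gripper is mounted at the origin on the work surface. World frame = base frame: x ahead of the robot, y to its left, z up, the work surface at z = 0. Lengths are in m, angles in rad, forces in N, time in s.
With the tool pointing down it reaches from about 0.425 to 0.875 m from the base axis. Payload 4.7 kg.
Tool frame: the origin (TCP) lies midway between the tips of the shut fingers; the grasp point (between the pads) lies 19 mm behind it; z points along the fingers, y is the direction in which the jaws open and shut (so a half turn about z gives the same grasp; the last joint's range is limited). The gripper opens to 87 mm and grips with 3 to 60 N. Pads are 19 mm wide; open, the fingers measure 117 mm over their backs; the gripper's body (75 mm by 190 mm) begins 51 mm behind the grasp point.
Start: joints at [-1.111, 0.321, -0.07, 1.45, 0.023, 1.371, -0.057], TCP at [0.28, 0.586, 0.223] pointing down, gripper open.
Joint ranges: [-2.86, 2.86], [-0.3, 2.09], [-1.38, 1.24], [0.06, 2.45], [-1.56, 4.7], [0.09, 2.05], [-2.69, 2.69]. Speed limits (rad/s): [2.57, 2.57, 3.14, 3.14, 3.14, 3.14, 3.14].

## Interface

Orientations are given as a rotation vector (axis times angle).
In Python, from bench import * gives the robot as it stands. The module is installed in compiled form; this text tells all that it offers.
- The arm moves only by the tool play_rows, never from a script. Its argument "series" is one flat list of numbers, 7 for each row, row after row: the opening in per cent of the stroke, from 0 (shut) to 100 (fully open), then the shift along the tool's x, y, z in m, then the turn, a rotation vector about the tool's x, y, z in degrees. In form: [fingers, tx, ty, tz, rx, ry, rz, fingers, tx, ty, tz, rx, ry, rz, ...]. A call has 1 to 10 rows; each row is the pose to reach, as a shift and turn from the pose commanded when the call began, along the tool's axes at that moment; what a row does not reach only later rows make up. A row lasts 1/12 s, in which the tool goes at most 41.7 mm and 7.16 degrees, less where a joint would pass 70% of its speed; a pose out of reach is approached as far as the arm can. A call with a gripper value outside its range is refused whole. The fingers move at their own pace and stop on an object; "force" is the grip in N (left out, the last holds). Time passes only in rows, so rows that repeat a pose let the fingers close. It gives the time, the measured TCP pose, the force and the opening at its end, in the units of the state.
- get_state(): the state, without advancing time (a new reading comes with each control period).
- get_image(name): name is "scene" or "top"; returns a dict with "frame" (480x640x3 uint8, red, green, blue), "fx", "fy", "cx", "cy" (pixels), "R" (3x3) and "t" (3): a world point X has camera coordinates R X + t. Camera axes: x right, y down, z forward; pixel columns grow to the right and rows downward; lengths in m; the calibration is good to about 2 mm. A picture is of the moment at which its call begins. There is no depth.
- close_job(): hands the job in, once; it reports no verdict.
The state is a dict: "time": time; "joint_positions": joint angles; "qd": joint speeds; "joint_torque": joint torques, N m; "position": TCP position; "tool_rot": TCP orientation; "ft_force": force on the tool from outside, world axes, zero at the start; "torque": the same for the moment, N m; "grip_width": opening from 0.0 (shut) to 1.0 (fully open).
Only numpy, scipy, OpenCV 4.12 (cv2) and the standard library are available. Lean on these libraries where they do the work, as an engineer would, in place of code of your own. Each camera call takes 0.05 s, during which the arm holds its last target.

## Working session

There is one attempt and no reset: what is moved stays moved. The work goes in short steps, Python scripts to look and compute and a tool call to move; the robot and the scene stay as the last step left them, time stands still between calls to the robot, and variables do not carry over. Pictures are saved under pics/ and viewed, and the job is handed in when it is done.

Besides the shell and the picture viewer there is one more tool, called as name(argument=value, ...) on one line, values as JSON. play_rows: Moves the arm, as the interface text tells. Its arguments: {"type":"object","properties":{"series":{"type":"array"},"force":{"type":"number"}},"required":["series"]}

```bash
mkdir -p pics; ls; python3 - <<'E'
from bench import *
import cv2
s=get_state()
for k in s: print(k,s[k])
for n in ("scene","top"):
    d=get_image(n); cv2.imwrite(f"pics/{n}0.png",d["frame"][:,:,::-1]); print(n,d["fx"],d["fy"],d["cx"],d["cy"],d["R"],d["t"])
E
```

```text
pics
time 0.0
joint_positions [-1.11089941  0.32184286 -0.07006198  1.45164903  0.02260712  1.37079724
 -0.05691487]
qd [-0.00064322  0.0003043   0.000792   -0.00233386 -0.00048649  0.00033532
 -0.00212775]
joint_torque [-3.58763518e-04 -4.91280019e+01 -4.03902009e-01 -3.12525094e+01
 -6.38051704e-02  4.36093309e-02  1.63722525e-04]
position [0.28009112 0.58595533 0.22146148]
tool_rot [-6.94410180e-01 -3.06356370e+00  2.95917373e-03]
ft_force [-0.09051445  1.10560651 -0.46781765]
torque [ 0.03181011 -0.01295133  0.04549129]
grip_width 0.9991105474104917
scene 473.8546283672808 473.8546283672808 316.2320712035885 236.13403062731481 [[ 0.75358025  0.65733767  0.00489761]
 [ 0.53456601 -0.60846325 -0.58652507]
 [-0.38256501  0.44461181 -0.80991626]] [-0.46856198 -0.31217842  1.26461831]
top 545.8080106217033 545.8080106217033 318.81046910079743 239.22578107610263 [[-0.01229046 -0.99974409 -0.01899191]
 [-0.99758674  0.01355752 -0.0680947 ]
 [ 0.06833476  0.01810916 -0.99749808]] [-0.00408823  0.63459433  1.37559346]
```

View pics/scene0.png

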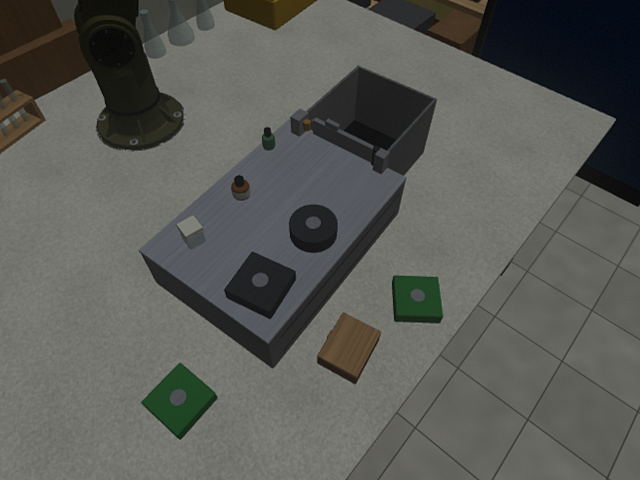

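View pics/top0.png

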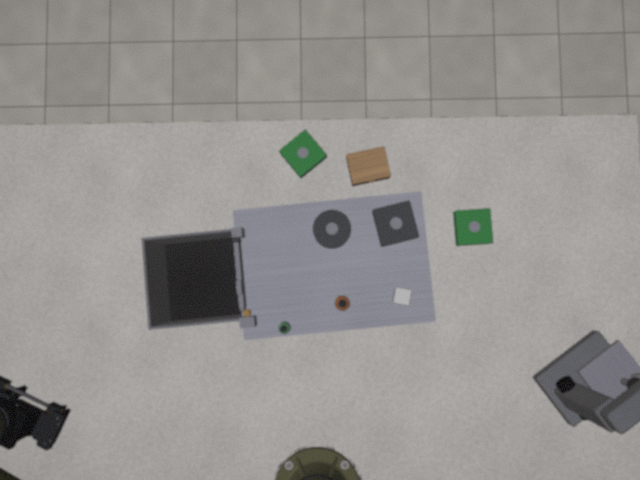

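The top view shows the station with its bin at the left (+y). The disc is near (332,229) and the dark square block near (396,224). The green squares at (303,153) and (474,227) lie off the ledge and are decoys. The bottle is at (342,303), the jar at (402,297) and the dropper at (285,327). I'll enlarge this to measure.

```bash
python3 - <<'E'
import cv2
im=cv2.imread("pics/top0.png")
def crop(x0,x1,y0,y1,k,n):
    c=cv2.resize(im[y0:y1,x0:x1],None,fx=k,fy=k,interpolation=cv2.INTER_CUBIC)
    c=cv2.convertScaleAbs(c,alpha=1.5,beta=15)
    for x in range((x0+9)//10*10,x1,10):
        L=10 if x%50 else 20
        cv2.line(c,((x-x0)*k,0),((x-x0)*k,L),(0,255,255),1)
        if x%50==0: cv2.putText(c,str(x),((x-x0)*k+2,20),0,.45,(0,255,255),1)
    for y in range((y0+9)//10*10,y1,10):
        L=10 if y%50 else 20
        cv2.line(c,(0,(y-y0)*k),(L,(y-y0)*k),(0,255,255),1)
        if y%50==0: cv2.putText(c,str(y),(2,(y-y0)*k-2),0,.45,(0,255,255),1)
    cv2.imwrite(n,c)
crop(300,450,180,345,5,"/tmp/x.png") if 0 else None
crop(310,450,185,345,5-2+2 if 0 else 4-0,"pics/c1.png")
crop(135,310,200,345,4,"pics/c2.png")
E
```

```text
(no output)
```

View pics/c1.png

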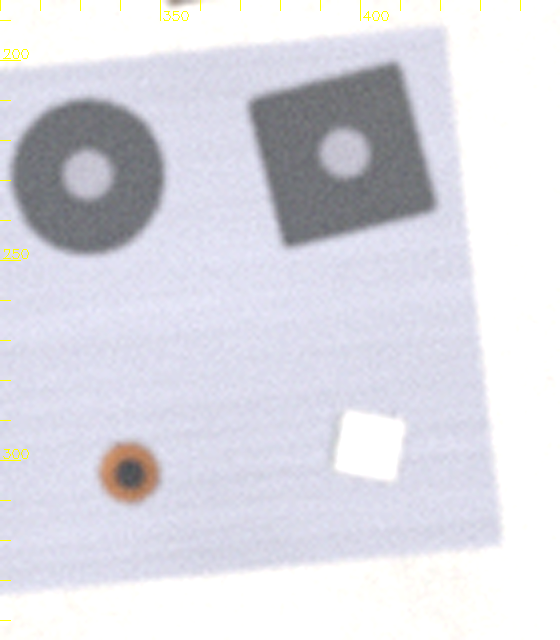

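View pics/c2.png

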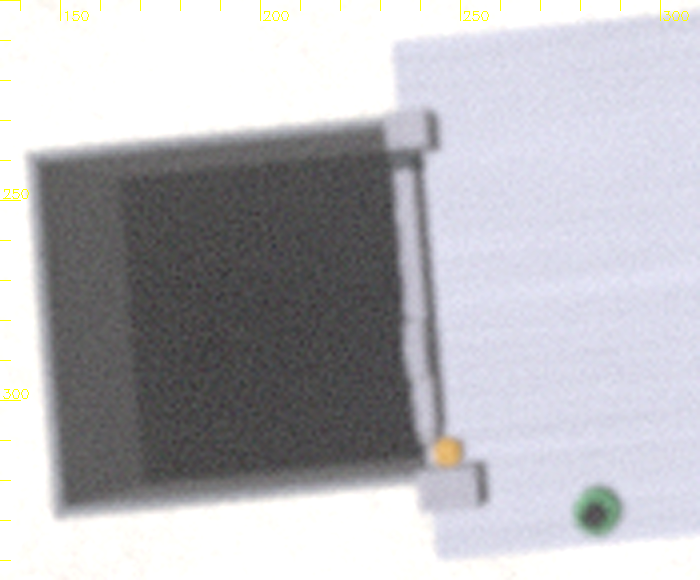

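```bash
cat > h.py <<'E'
import numpy as np, cv2
from scipy.optimize import least_squares
from scipy.spatial.transform import Rotation as Ro
from bench import *
TOP=dict(f=545.8080106217033,cx=318.81046910079743,cy=239.22578107610263,R=np.array([[-0.01229046,-0.99974409,-0.01899191],[-0.99758674,0.01355752,-0.0680947],[0.06833476,0.01810916,-0.99749808]]),t=np.array([-0.00408823,0.63459433,1.37559346]))
SC=dict(f=473.8546283672808,cx=316.2320712035885,cy=236.13403062731481,R=np.array([[0.75358025,0.65733767,0.00489761],[0.53456601,-0.60846325,-0.58652507],[-0.38256501,0.44461181,-0.80991626]]),t=np.array([-0.46856198,-0.31217842,1.26461831]))
def proj(P,c):
    p=c['R']@np.asarray(P,float)+c['t']; return np.array([c['cx']+c['f']*p[0]/p[2],c['cy']+c['f']*p[1]/p[2]])
def back(u,v,z,c):
    d=c['R'].T@np.array([(u-c['cx'])/c['f'],(v-c['cy'])/c['f'],1]); o=-c['R'].T@c['t']
    return o+d*(z-o[2])/d[2]
E
cat > m.py <<'E'
from h import *
c1=lambda x,y:(310+x/4,185+y/4); c2=lambda x,y:(135+x/4,200+y/4)
px=[c1(445,26),c1(500,545),c2(393,43),c2(440,558)]
st=np.array([(155,-150),(-155,-150),(155,303),(-155,303)])/1000
W=np.array([back(*p,.12,TOP)[:2] for p in px])
def res(q):
    R=np.array([[np.cos(q[2]),-np.sin(q[2])],[np.sin(q[2]),np.cos(q[2])]]); return (st@R.T+q[:2]-W).ravel()
s=least_squares(res,[.5,0,0]); print(s.x,np.round(s.fun*1000,1)); q=s.x
R=np.array([[np.cos(q[2]),-np.sin(q[2])],[np.sin(q[2]),np.cos(q[2])]])
tost=lambda w:R.T@(w[:2]-q[:2]); tow=lambda p:R@np.array(p)+q[:2]
for n,P,z in [("disc",c1(88,176),.154),("bottle",c1(130,473),.168),("dropper",c2(594,516),.17),("roller",c2(447,452),.15)]+[("blk",c1(*p),.15) for p in ((398,62),(437,208),(287,246),(250,101))]+[("jar",c1(*p),.166) for p in ((345,408),(405,420),(394,482),(333,469))]:
    w=back(*P,z,TOP); print(n,np.round(w[:2]*1000,1),np.round(tost(w)*1000,1))
for n,p,z in [("e",(155,-150),.12),("e",(-155,-150),.12),("e",(155,303),.12),("e",(-155,303),.12)]:
    print(n,proj([*tow(np.array(p)/1000),z],SC))
E
python3 m.py
```

```text
[ 0.5720287  -0.12406433  0.08555467] [ 0.8 -0.5 -0.8 -2.5  1.7  1.1 -1.7  1.9]
disc [648.8 -45.6] [83.2 71.6]
bottle [478. -67.] [-88.8  64.9]
dropper [421.6  67.5] [-133.5  203.7]
roller [457.3 153.8] [-90.6 286.7]
blk [ 713.2 -226.9] [ 131.8 -114.5]
blk [ 627.7 -247.4] [  44.9 -127.6]
blk [ 606.8 -160.3] [ 31.6 -39. ]
blk [ 691.6 -140.5] [117.7 -26.6]
jar [ 513.3 -189.8] [-64.2 -60.4]
jar [ 506.1 -223.6] [-74.2 -93.6]
jar [ 471.1 -216.6] [-108.4  -83.5]
jar [ 478.9 -182.2] [-97.8 -50. ]
e [265.72500436 341.51751391]
e [136.42761767 248.04768655]
e [405.55721814 176.28853042]
e [288.16471962 117.39915355]
```

```bash
python3 - <<'E'
import cv2
im=cv2.imread("pics/scene0.png")
x0,x1,y0,y1,k=225,425,60,210,4
c=cv2.resize(im[y0:y1,x0:x1],None,fx=k,fy=k,interpolation=cv2.INTER_CUBIC)
cv2.imwrite("pics/c3.png",cv2.convertScaleAbs(c,alpha=1.6,beta=15))
x0,x1,y0,y1,k=135,335,200,350,4
c=cv2.resize(im[y0:y1,x0:x1],None,fx=k,fy=k,interpolation=cv2.INTER_CUBIC)
cv2.imwrite("pics/c4.png",cv2.convertScaleAbs(c,alpha=1.6,beta=15))
E
```

```text
(no output)
```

View pics/c3.png

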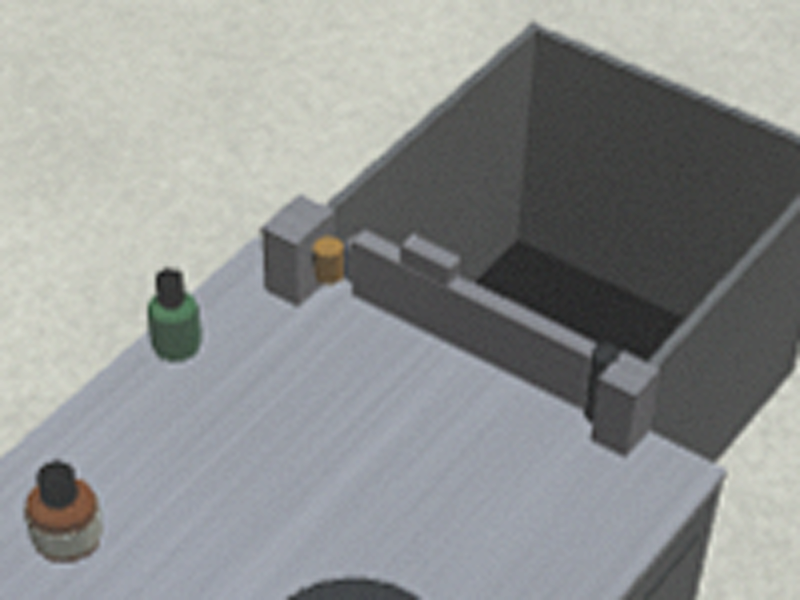

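View pics/c4.png

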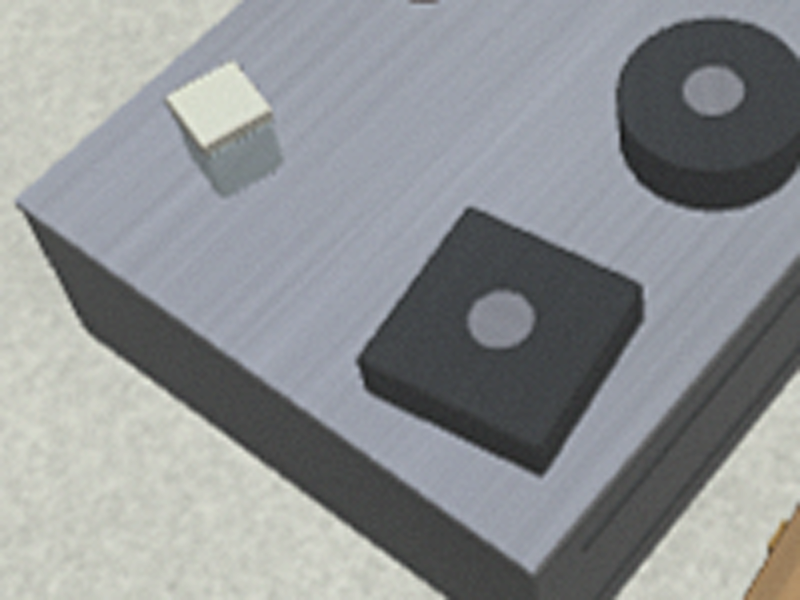

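```bash
cat > m2.py <<'E'
from h import *
c3=lambda x,y:(225+(x+.5)/4-.5,60+(y+.5)/4-.5); c4=lambda x,y:(135+(x+.5)/4-.5,200+(y+.5)/4-.5)
c1=lambda x,y:(310+(x+.5)/4-.5,185+(y+.5)/4-.5); c2=lambda x,y:(135+(x+.5)/4-.5,200+(y+.5)/4-.5)
O=[(TOP,c1(445,26),(155,-150,120)),(TOP,c1(500,545),(-155,-150,120)),(TOP,c2(393,43),(155,303,120)),(TOP,c2(440,558),(-155,303,120)),
(SC,c4(533,574),(155,-150,120)),(SC,c4(18,203),(-155,-150,120)),(SC,c3(722,470),(155,303,120)),(TOP,c2(447,452),(-90.5,286,151)),(SC,c3(328,245),(-90.5,286,155)),
(SC,c3(533,25),(-106,509,165)),(TOP,c2(27,153),(106,509,165)),(TOP,c2(55,518),(-106,509,165))]
# also small camera corrections (prior 2mm / 2mrad)
def cam(c,d): return dict(c,t=c['R']@Ro.from_rotvec(d[3:]).as_matrix()@np.zeros(3)+c['t']+d[:3],R=Ro.from_rotvec(d[3:]).as_matrix()@c['R'])
def tow(p,q):
    c,s=np.cos(q[2]),np.sin(q[2]); x,y,z=np.array(p)/1000; return np.array([c*x-s*y+q[0],s*x+c*y+q[1],z])
def res(q):
    ct=cam(TOP,q[3:9]);cs=cam(SC,q[9:15]); r=[]
    for c,p,P in O:
        r+=list(proj(tow(P,q),ct if c is TOP else cs)-p)
    return np.r_[r,q[3:6]/.002,q[9:12]/.002,q[6:9]/.002,q[12:15]/.002]
s=least_squares(res,np.r_[.572,-.124,.0855,np.zeros(12)])
q=s.x; print(q[:3]); print(np.round(s.fun[:2*len(O)].reshape(-1,2),1).tolist()); print(np.round(q[3:]*1000,2))
CT=cam(TOP,q[3:9]);CS=cam(SC,q[9:15])
def tost(w):
    c,s_=np.cos(q[2]),np.sin(q[2]); d=w[:2]-q[:2]; return np.array([c*d[0]+s_*d[1],-s_*d[0]+c*d[1]])
if __name__=="__main__":
    for n,C,P,z in [("disc",CT,c1(88,176),.154),("discS",CS,c4(713,91),.154),("blkS",CS,c4(501,319),.15),("bottle",CT,c1(130,473),.168),("dropper",CT,c2(594,516),.17),("roller",CT,c2(447,452),.15)]+[("blk",CT,c1(*p),.15) for p in ((398,62),(437,208),(287,246),(250,101))]+[("jar",CT,c1(*p),.166) for p in ((345,408),(405,420),(394,482),(333,469))]:
        w=back(*P,z,C); print(n,np.round(w[:2]*1000,1),np.round(tost(w)*1000,1))
    g=lambda th,r,n:(80-r*np.cos(th)+n*np.sin(th)*1, 295-r*np.sin(th)+n*np.cos(th))
    for nm,p in [("hinge",(80,295,145)),("tab",(80-110,295,171))]: print(nm,np.round(tow(p,q)*1000,1))
E
python3 m2.py
```

```text
[ 0.57406545 -0.12277711  0.0878878 ]
[[-0.3, -0.6], [0.8, -0.0], [-0.8, -0.6], [-0.9, 0.8], [-0.0, -0.3], [-1.0, -0.9], [1.4, 0.0], [0.0, -0.0], [0.2, 0.7], [-0.6, -0.2], [0.6, -0.4], [0.8, 0.4]]
[-0.47  0.73  0.34 -0.11 -0.04  0.27  0.2   1.61  0.82  1.09 -0.42 -0.02]
disc [650.4 -45. ] [82.8 70.7]
discS [651.  -44.6] [83.5 71.1]
blkS [ 661.9 -193.4] [ 81.3 -78.1]
bottle [479.5 -66.5] [-89.2  64.4]
dropper [423.1  68. ] [-133.6  203.3]
roller [458.7 154.4] [-90.5 286.2]
blk [ 714.9 -226.4] [ 131.2 -115.6]
blk [ 629.4 -246.9] [  44.2 -128.5]
blk [ 608.4 -159.8] [ 31.  -39.9]
blk [ 693.3 -139.9] [117.2 -27.6]
jar [ 514.9 -189.3] [-64.8 -61.1]
jar [ 507.7 -223.2] [-75.  -94.2]
jar [ 472.7 -216.2] [-109.2  -84.1]
jar [ 480.4 -181.8] [-98.5 -50.6]
hinge [627.9 178.1 145. ]
tab [518.3 168.5 171. ]
```

```bash
cat > plan.py <<'E'
# usage: plan.py "f x y z phi n" ...  station mm/deg; prints rows relative to measured pose
import sys; from h import *
Q=np.array([0.57407,-0.12278,0.08789])
s=get_state(); p=np.array(s["position"]); R=Ro.from_rotvec(s["tool_rot"]); Rm=R.as_matrix()
c,sn=np.cos(Q[2]),np.sin(Q[2])
d=p[:2]-Q[:2]; cur=np.array([c*d[0]+sn*d[1],-sn*d[0]+c*d[1],p[2]])*1000
phi0=np.degrees(np.arctan2(Rm[1,1],Rm[0,1])-Q[2])
print("t %.2f st"%s["time"],np.round(cur,1),"phi %.1f"%phi0,"tilt",np.round(Rm[:,2],3),"F",np.round(s["ft_force"],1),"grip %.2f"%s["grip_width"])
def Rot(phi):
    a=np.radians(phi)+Q[2]; y=np.array([np.cos(a),np.sin(a),0]); z=np.array([0,0,-1.]); return np.column_stack([np.cross(y,z),y,z])
prev=np.r_[cur,phi0]; n_=0
for a in sys.argv[1:]:
    f,x,y,z,ph,n=[float(v) for v in a.split()]; t=np.array([x,y,z,ph])
    for i in range(1,int(n)+1):
        m=prev+(t-prev)*i/n
        w=np.array([c*m[0]-sn*m[1],sn*m[0]+c*m[1],m[2]])/1000+np.r_[Q[:2],0]
        sh=Rm.T@(w-p); rv=np.degrees((R.inv()*Ro.from_matrix(Rot(m[3]))).as_rotvec())
        print("%d,"%f,", ".join("%.3f"%v for v in sh)+", "+", ".join("%.1f"%v for v in rv)+","); n_+=1
    prev=t
print(n_,"rows")
E
python3 plan.py "0 -60 325 220 0 10"
```

```text
t 0.10 st [-230.6  731.9  221.6] phi 59.4 tilt [-0.001 -0.002 -1.   ] F [0.5 0.5 0.1] grip 1.00
0, -0.035, -0.026, 0.000, -0.1, 0.0, 5.9,
0, -0.071, -0.053, 0.000, -0.1, 0.0, 11.9,
0, -0.106, -0.079, 0.001, -0.1, 0.0, 17.8,
0, -0.142, -0.105, 0.001, -0.1, 0.0, 23.8,
0, -0.177, -0.132, 0.001, -0.1, 0.0, 29.7,
0, -0.212, -0.158, 0.001, -0.1, 0.0, 35.7,
0, -0.248, -0.184, 0.001, -0.1, 0.0, 41.6,
0, -0.283, -0.211, 0.002, -0.1, 0.0, 47.5,
0, -0.318, -0.237, 0.002, -0.1, 0.0, 53.5,
0, -0.354, -0.263, 0.002, -0.1, 0.1, 59.4,
10 rows
```

play_rows(series=[0,-0.035,-0.026,0,0,0,5.9,0,-0.071,-0.053,0,0,0,11.9,0,-0.106,-0.079,0.001,0,0,17.8,0,-0.142,-0.105,0.001,0,0,23.8,0,-0.177,-0.132,0.001,0,0,29.7,0,-0.212,-0.158,0.001,0,0,35.7,0,-0.248,-0.184,0.001,0,0,41.6,0,-0.283,-0.211,0.002,0,0,47.5,0,-0.318,-0.237,0.002,0,0,53.5,0,-0.354,-0.263,0.002,0,0,59.4])

```text
time: 0.93
position: [0.475, 0.2159, 0.2204]
tool_rot: [-2.127, -2.312, 0.0]
ft_force: [0.6, 0.6, 0.3]
grip_width: 0.323
```

```bash
python3 plan.py "0 -60 325 220 0 3" "0 -60 325 140 0 5"
```

```text
t 0.93 st [-69.  346.1 220.4] phi -0.3 tilt [-0.  0. -1.] F [0.6 0.6 0.3] grip 0.32
0, -0.007, 0.003, 0.000, -0.0, -0.0, -0.1,
0, -0.014, 0.006, 0.000, -0.0, -0.0, -0.2,
0, -0.021, 0.009, 0.000, -0.0, -0.0, -0.3,
0, -0.021, 0.009, 0.016, -0.0, -0.0, -0.3,
0, -0.021, 0.009, 0.032, -0.0, -0.0, -0.3,
0, -0.021, 0.009, 0.048, -0.0, -0.0, -0.3,
0, -0.021, 0.009, 0.064, -0.0, -0.0, -0.3,
0, -0.021, 0.009, 0.080, -0.0, -0.0, -0.3,
8 rows
```

play_rows(series=[0,0,0,0,0,0,0,0,0,0,0,0,0,0,0,0,0,0,0,0,0])

```text
time: 1.18
position: [0.4744, 0.2183, 0.2203]
tool_rot: [-2.12, -2.317, 0.0]
ft_force: [-0.8, 0.5, 0.1]
grip_width: 0.095
```

```bash
python3 plan.py "0 -60 325 140 0 5"
```

```text
t 1.18 st [-69.4 348.5 220.3] phi 0.0 tilt [-0.001  0.    -1.   ] F [-0.8  0.5  0.1] grip 0.10
0, -0.005, 0.002, 0.016, -0.0, -0.0, 0.0,
0, -0.009, 0.004, 0.032, -0.0, -0.0, 0.0,
0, -0.014, 0.006, 0.048, -0.0, -0.0, 0.0,
0, -0.019, 0.008, 0.064, -0.0, -0.0, 0.0,
0, -0.024, 0.009, 0.080, -0.0, -0.0, 0.0,
5 rows
```

play_rows(series=[0,-0.012,0.005,0.01,0,0,0,0,-0.023,0.009,0.03,0,0,0,0,-0.023,0.009,0.05,0,0,0,0,-0.023,0.009,0.07,0,0,0,0,-0.023,0.009,0.08,0,0,0,0,-0.023,0.009,0.08,0,0,0,0,-0.023,0.009,0.08,0,0,0])

```text
time: 1.77
position: [0.4852, 0.197, 0.1405]
tool_rot: [-2.118, -2.319, 0.001]
ft_force: [0.7, 0.6, 0.5]
grip_width: 0.008
```

```bash
cat > arc.py <<'E'
# arc.py th0 th1 r off n phi0 phi1 z f : waypoint strings for gate following; off = tool centre offset from panel centre along +inner normal
import sys,math
a,b,r,o,n,p0,p1,z=[float(v) for v in sys.argv[1:9]]
out=[]
for i in range(1,int(n)+1):
    th=a+(b-a)*i/n; ph=p0+(p1-p0)*i/n
    x=80-r*math.cos(th)-o*math.sin(th); y=295-r*math.sin(th)+o*math.cos(th)
    out.append('"0 %.1f %.1f %.1f %.1f 1"'%(x,y,z,ph))
print(" ".join(out))
E
eval python3 plan.py $(python3 arc.py -0.05 0.6 140 15.5 10 0 34 140)
python3 - <<'E'
from h import *
for n in("scene","top"): cv2.imwrite(f"pics/{n}1.png",get_image(n)["frame"][:,:,::-1])
E
```

```text
t 1.77 st [-60.5 326.4 140.5] phi 0.2 tilt [-0.001 -0.    -1.   ] F [0.7 0.6 0.5] grip 0.01
0, -0.018, 0.000, 0.001, -0.0, 0.0, -3.2,
0, -0.027, -0.000, 0.001, -0.0, 0.0, -6.6,
0, -0.036, -0.000, 0.001, -0.0, 0.0, -10.0,
0, -0.045, 0.000, 0.001, -0.0, 0.0, -13.4,
0, -0.054, 0.001, 0.001, -0.0, 0.0, -16.8,
0, -0.063, 0.003, 0.001, -0.0, 0.0, -20.2,
0, -0.072, 0.006, 0.001, -0.0, 0.0, -23.6,
0, -0.081, 0.008, 0.001, -0.0, 0.0, -27.0,
0, -0.089, 0.012, 0.001, -0.0, -0.0, -30.4,
0, -0.098, 0.016, 0.001, -0.0, -0.0, -33.8,
10 rows
```

View pics/scene1.png

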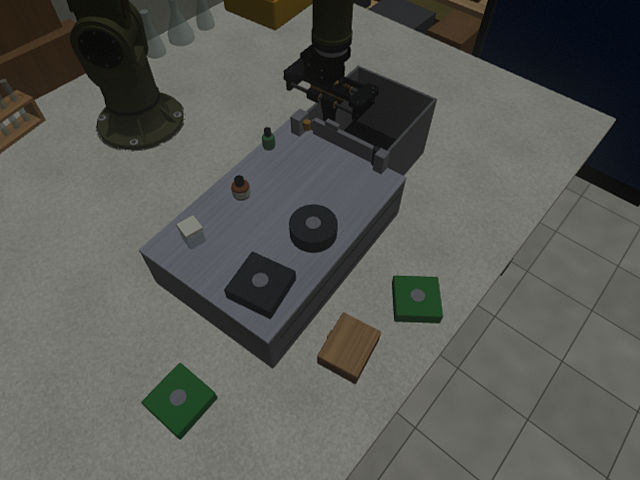

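The shut fingers stand behind the gate at about (330,115), clear of the walls. Next I pull the gate open along its arc.

play_rows(series=[0,-0.009,0,0,0,0,-1,0,-0.018,0,0,0,0,-3,0,-0.027,0,0,0,0,-6.6,0,-0.036,0,0,0,0,-10,0,-0.045,0,0,0,0,-13.4,0,-0.054,0.001,0,0,0,-16.8,0,-0.063,0.003,0,0,0,-20.2,0,-0.072,0.006,0,0,0,-23.6,0,-0.081,0.008,0,0,0,-27,0,-0.09,0.012,0,0,0,-30.4])

```text
time: 2.7
position: [0.5064, 0.1077, 0.1422]
tool_rot: [1.434, 2.794, 0.004]
ft_force: [-0.2, 0.2, 0.6]
grip_width: 0.006
```

```bash

eval python3 plan.py $(python3 arc.py 0.55 1.2 140 15.5 10 30 66 140)
```

```text
t 2.70 st [-47.2 235.5 142.2] phi 30.6 tilt [ 0.002  0.002 -1.   ] F [-0.2  0.2  0.6] grip 0.01
0, -0.009, -0.001, 0.002, 0.2, 0.0, -3.0,
0, -0.019, -0.001, 0.002, 0.2, 0.0, -6.6,
0, -0.028, -0.000, 0.002, 0.2, 0.0, -10.2,
0, -0.037, 0.001, 0.002, 0.2, 0.0, -13.8,
0, -0.046, 0.003, 0.002, 0.2, 0.0, -17.4,
0, -0.055, 0.005, 0.002, 0.1, 0.0, -21.0,
0, -0.063, 0.008, 0.002, 0.1, 0.0, -24.6,
0, -0.072, 0.011, 0.002, 0.1, 0.0, -28.2,
0, -0.080, 0.016, 0.002, 0.1, 0.0, -31.8,
0, -0.088, 0.020, 0.002, 0.1, 0.0, -35.4,
10 rows
```

play_rows(series=[0,-0.009,-0.001,0.001,0,0,-3,0,-0.019,-0.001,0.002,0,0,-6.6,0,-0.028,0,0.002,0,0,-10.2,0,-0.037,0.001,0.002,0,0,-13.8,0,-0.046,0.003,0.002,0,0,-17.4,0,-0.055,0.005,0.002,0,0,-21,0,-0.063,0.008,0.002,0,0,-24.6,0,-0.072,0.011,0.002,0,0,-28.2,0,-0.08,0.016,0.002,0,0,-31.8,0,-0.088,0.02,0.002,0,0,-35.4])

```text
time: 3.53
position: [0.5742, 0.0476, 0.1401]
tool_rot: [0.516, 3.097, 0.002]
ft_force: [0.2, -0.0, -0.7]
grip_width: 0.009
```

```bash

eval python3 plan.py $(python3 arc.py 1.2 1.66 140 15.5 7 66 90 140)
```

```text
t 3.53 st [ 15.1 169.7 140.1] phi 66.0 tilt [ 0.002  0.001 -1.   ] F [ 0.2 -0.  -0.7] grip 0.01
0, -0.009, 0.000, 0.000, 0.1, 0.1, -3.4,
0, -0.018, 0.000, 0.000, 0.1, 0.1, -6.9,
0, -0.027, 0.001, 0.000, 0.1, 0.1, -10.3,
0, -0.036, 0.003, 0.000, 0.1, 0.1, -13.7,
0, -0.045, 0.005, 0.000, 0.1, 0.1, -17.1,
0, -0.054, 0.008, 0.000, 0.1, 0.1, -20.6,
0, -0.063, 0.011, 0.000, 0.1, 0.1, -24.0,
7 rows
```

play_rows(series=[0,-0.009,0,0,0,0,-3.4,0,-0.018,0,0,0,0,-6.9,0,-0.027,0.001,0,0,0,-10.3,0,-0.036,0.003,0,0,0,-13.7,0,-0.045,0.005,0,0,0,-17.1,0,-0.054,0.008,0,0,0,-20.6,0,-0.063,0.011,0,0,0,-24,0,-0.063,0.011,0,0,0,-24,0,-0.063,0.011,0,0,0,-24])

```text
time: 4.28
position: [0.6367, 0.0372, 0.1395]
tool_rot: [-0.131, 3.137, 0.0]
ft_force: [-1.1, 0.0, 0.3]
grip_width: 0.005
```

```bash

python3 plan.py "0 60 154 140 90 1" "0 60 154 200 90 2"
python3 - <<'E'
from h import *
for n in("scene","top"): cv2.imwrite(f"pics/{n}2.png",get_image(n)["frame"][:,:,::-1])
E
```

```text
t 4.28 st [ 76.5 153.9 139.5] phi 89.7 tilt [ 0.001  0.    -1.   ] F [-1.1  0.   0.3] grip 0.00
0, 0.016, 0.000, -0.000, 0.0, 0.1, -0.3,
0, 0.016, 0.000, -0.030, 0.0, 0.1, -0.3,
0, 0.016, 0.000, -0.060, 0.0, 0.1, -0.3,
3 rows
```

View pics/scene2.png

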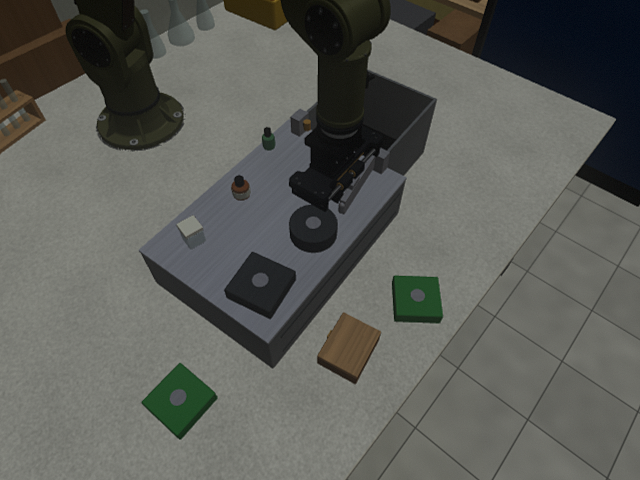

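play_rows(series=[0,0.016,0,0,0,0,0,0,0.016,0,-0.03,0,0,0,0,0.016,0,-0.06,0,0,0,0,0.016,0,-0.06,0,0,0,0,0.016,0,-0.06,0,0,0])

```text
time: 4.8
position: [0.6212, 0.0357, 0.2014]
tool_rot: [-0.132, 3.134, 0.001]
ft_force: [-0.5, 0.9, -0.7]
grip_width: 0.004
```

```bash

python3 plan.py "69 150 71 199 90 4" "69 150 71 199 90 1" "69 150 71 133 90 3" 
```

```text
t 4.80 st [ 60.8 153.8 201.4] phi 89.8 tilt [ 0.005  0.001 -1.   ] F [-0.5  0.9 -0.7] grip 0.00
69, -0.022, -0.021, 0.001, 0.0, 0.3, -0.1,
69, -0.045, -0.041, 0.001, 0.0, 0.3, -0.1,
69, -0.067, -0.062, 0.002, 0.0, 0.3, -0.2,
69, -0.089, -0.082, 0.003, 0.0, 0.3, -0.2,
69, -0.089, -0.082, 0.003, 0.0, 0.3, -0.2,
69, -0.089, -0.082, 0.025, 0.0, 0.3, -0.2,
69, -0.089, -0.082, 0.047, 0.0, 0.3, -0.2,
69, -0.089, -0.082, 0.069, 0.0, 0.3, -0.2,
8 rows
```

play_rows(series=[69,-0.022,-0.021,0.001,0,0,0,69,-0.045,-0.041,0.001,0,0,0,69,-0.067,-0.062,0.002,0,0,0,69,-0.089,-0.082,0.003,0,0,0,69,-0.089,-0.082,0.003,0,0,0,69,-0.089,-0.082,0.025,0,0,0,69,-0.089,-0.082,0.047,0,0,0,69,-0.089,-0.082,0.068,0,0,0,69,-0.089,-0.082,0.068,0,0,0,69,-0.089,-0.082,0.068,0,0,0])

```text
time: 5.63
position: [0.714, -0.038, 0.1286]
tool_rot: [0.133, -3.134, -0.001]
ft_force: [-0.1, -0.2, 0.5]
grip_width: 0.651
```

```bash

python3 plan.py "69 130 71 133 90 2" "69 48 71 133 90 8"
python3 - <<'E'
from h import *
for n in("scene","top"): cv2.imwrite(f"pics/{n}3.png",get_image(n)["frame"][:,:,::-1])
E
```

```text
t 5.63 st [146.9  72.2 128.6] phi 89.8 tilt [-0.004  0.    -1.   ] F [-0.1 -0.2  0.5] grip 0.65
69, 0.008, -0.001, -0.002, 0.0, -0.2, -0.1,
69, 0.017, -0.001, -0.004, 0.0, -0.2, -0.2,
69, 0.027, -0.001, -0.004, 0.0, -0.2, -0.2,
69, 0.037, -0.001, -0.004, 0.0, -0.2, -0.2,
69, 0.048, -0.001, -0.004, 0.0, -0.2, -0.2,
69, 0.058, -0.001, -0.004, 0.0, -0.2, -0.2,
69, 0.068, -0.001, -0.004, 0.0, -0.2, -0.2,
69, 0.078, -0.001, -0.004, 0.0, -0.2, -0.2,
69, 0.089, -0.001, -0.004, 0.0, -0.2, -0.2,
69, 0.099, -0.002, -0.004, 0.0, -0.2, -0.2,
10 rows
```

View pics/top3.png

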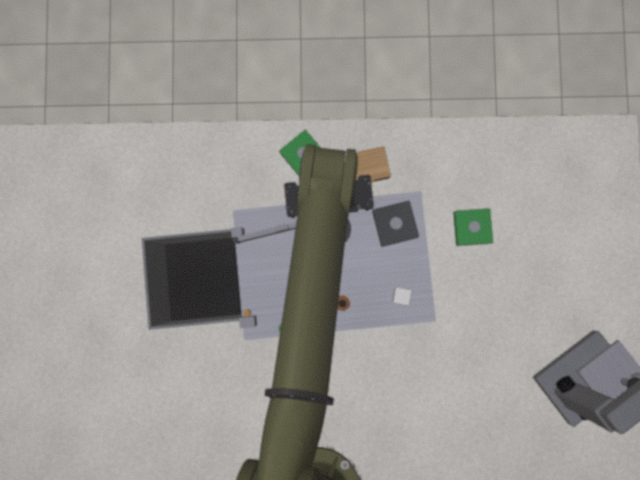

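View pics/scene3.png

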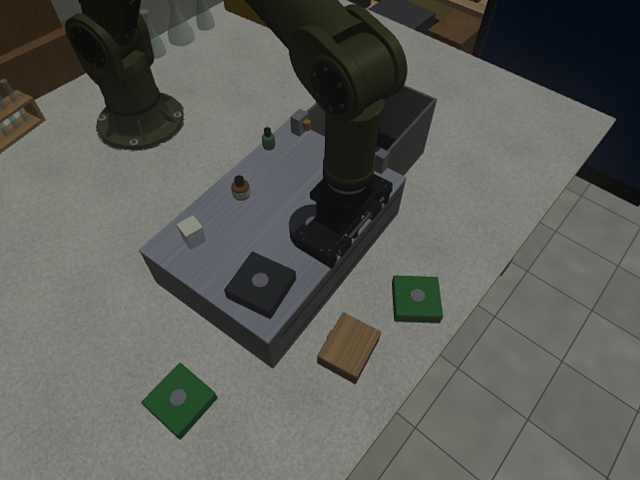

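The disc sits between the jaws and the fingers are behind it on the +x side. The gate lies open along (235,240)-(293,228). Next I push the disc toward -x.

play_rows(series=[69,0.008,-0.001,-0.002,0,0,0,69,0.017,-0.001,-0.003,0,0,0,69,0.027,-0.001,-0.003,0,0,0,69,0.037,-0.001,-0.003,0,0,0,69,0.048,-0.001,-0.003,0,0,0,69,0.058,-0.001,-0.003,0,0,0,69,0.068,-0.001,-0.003,0,0,0,69,0.078,-0.001,-0.003,0,0,0,69,0.089,-0.001,-0.003,0,0,0,69,0.099,-0.001,-0.003,0,0,0])

```text
time: 6.57
position: [0.6206, -0.0475, 0.1361]
tool_rot: [-0.133, 3.128, 0.0]
ft_force: [9.0, 1.4, -4.4]
grip_width: 0.687
```

play_rows(series=[69,0,0,0,0,0,0,69,0,0,0,0,0,0])

```text
time: 6.73
position: [0.6183, -0.0478, 0.1359]
tool_rot: [-0.133, 3.134, 0.001]
ft_force: [1.8, 1.2, 1.1]
grip_width: 0.688
```

```bash

python3 plan.py "69 90 71 133 90 2" "69 90 71 205 90 3"
python3 - <<'E'
from h import *
for n in("scene","top"): cv2.imwrite(f"pics/{n}4.png",get_image(n)["frame"][:,:,::-1])
E
```

```text
t 6.73 st [ 50.6  70.8 135.9] phi 89.8 tilt [ 0.004  0.001 -1.   ] F [1.8 1.2 1.1] grip 0.69
69, -0.020, 0.000, 0.002, 0.0, 0.3, -0.1,
69, -0.039, 0.000, 0.003, 0.0, 0.3, -0.2,
69, -0.039, 0.000, -0.021, 0.0, 0.3, -0.2,
69, -0.040, 0.000, -0.045, 0.0, 0.3, -0.2,
69, -0.040, 0.000, -0.069, 0.0, 0.3, -0.2,
5 rows
```

View pics/scene4.png

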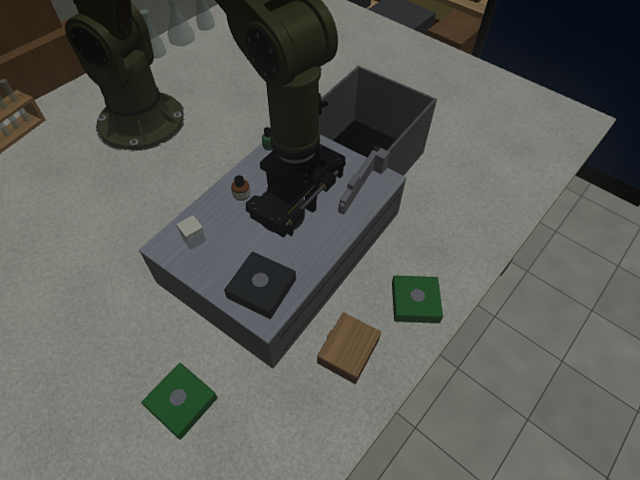

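play_rows(series=[69,-0.02,0,0.002,0,0,0,69,-0.04,0,0,0,0,0,69,-0.04,0,-0.03,0,0,0,69,-0.04,0,-0.06,0,0,0,69,-0.04,0,-0.067,0,0,0,69,-0.04,0,-0.067,0,0,0])

```text
time: 7.33
position: [0.6585, -0.0453, 0.2036]
tool_rot: [-0.132, 3.135, -0.001]
ft_force: [-0.1, -0.8, -1.2]
grip_width: 0.691
```

```bash

python3 plan.py "69 6 5 203 0 13" |sed -n '1p;6p;11p;14p'
python3 - <<'E'
from h import *
for n in("scene","top"): cv2.imwrite(f"pics/{n}5.png",get_image(n)["frame"][:,:,::-1])
E
```

```text
t 7.33 st [ 90.9  69.8 203.6] phi 89.8 tilt [ 0.004 -0.    -1.   ] F [-0.1 -0.8 -1.2] grip 0.69
69, 0.033, -0.025, 0.000, 0.0, 0.2, 34.5,
69, 0.065, -0.050, 0.000, 0.1, 0.2, 69.1,
69, 0.085, -0.065, 0.000, 0.1, 0.2, 89.8,
```

View pics/scene5.png

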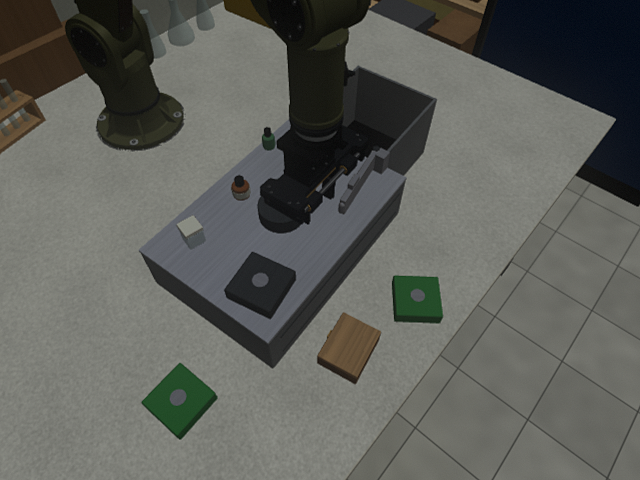

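play_rows(series=[69,0.01,-0.005,0,0,0,7,69,0.02,-0.01,0,0,0,14,69,0.03,-0.02,0,0,0,21,69,0.035,-0.025,0,0,0,28,69,0.04,-0.03,0,0,0,35,69,0.05,-0.035,0,0,0,42,69,0.055,-0.04,0,0,0,49,69,0.06,-0.045,0,0,0,56,69,0.07,-0.05,0,0,0,63,69,0.085,-0.065,0,0,0,70])

```text
time: 8.27
position: [0.577, -0.1138, 0.1982]
tool_rot: [-1.692, -2.642, 0.001]
ft_force: [0.6, 0.1, 0.7]
grip_width: 0.689
```

play_rows(series=[69,0,0,0,0,0,7,69,0,0,0,0,0,14,69,0,0,0,0,0,19.8,69,0,0,0,0,0,19.8,69,0,0,0,0,0,19.8])

```text
time: 8.68
position: [0.5768, -0.1162, 0.1991]
tool_rot: [-2.116, -2.319, 0.003]
ft_force: [-0.3, -0.2, 0.8]
grip_width: 0.69
```

```bash

python3 plan.py "69 6 4 203 0 1" "69 6 4 134 0 3" 
python3 - <<'E'
from h import *
for n in("scene","top"): cv2.imwrite(f"pics/{n}6.png",get_image(n)["frame"][:,:,::-1])
E
```

```text
t 8.68 st [  3.3   6.3 199.1] phi 0.2 tilt [-0.003  0.    -1.   ] F [-0.3 -0.2  0.8] grip 0.69
69, -0.002, 0.003, -0.004, -0.2, -0.0, 0.2,
69, -0.002, 0.003, 0.019, -0.2, -0.0, 0.2,
69, -0.002, 0.003, 0.042, -0.2, -0.0, 0.2,
69, -0.002, 0.003, 0.065, -0.2, -0.0, 0.2,
4 rows
```

View pics/scene6.png

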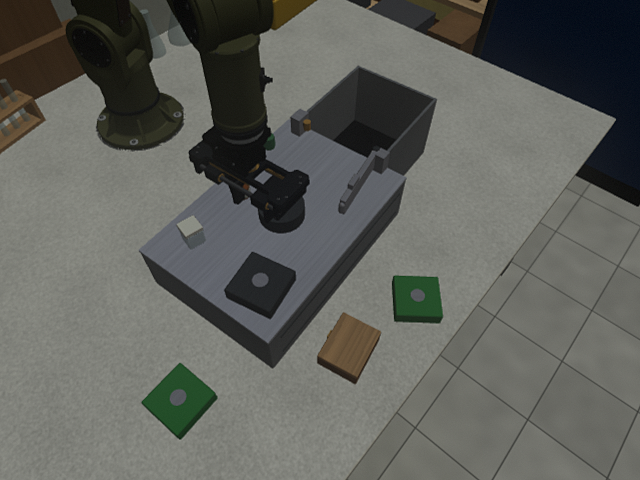

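View pics/top6.png

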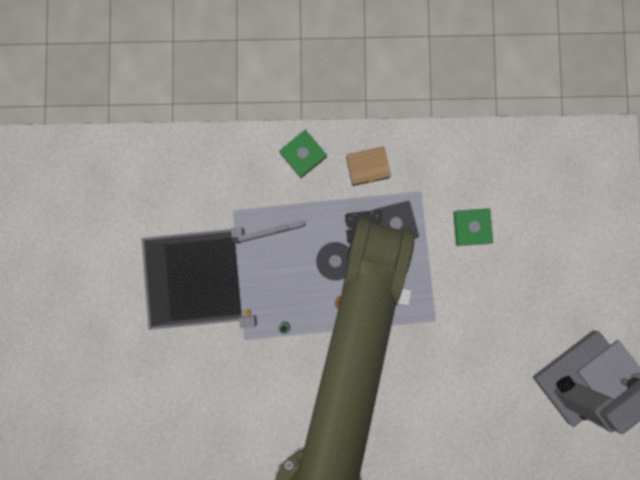

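```bash
python3 - <<'E'
from m2 import *
print(tost(back(335,261,.154,CT))*1000)
E
```

```text
[ 0.57406545 -0.12277711  0.0878878 ]
[[-0.3, -0.6], [0.8, -0.0], [-0.8, -0.6], [-0.9, 0.8], [-0.0, -0.3], [-1.0, -0.9], [1.4, 0.0], [0.0, -0.0], [0.2, 0.7], [-0.6, -0.2], [0.6, -0.4], [0.8, 0.4]]
[-0.47  0.73  0.34 -0.11 -0.04  0.27  0.2   1.61  0.82  1.09 -0.42 -0.02]
[ 7.38310966 70.60109455]
```

play_rows(series=[69,-0.001,0.002,0.01,0,0,0,69,-0.002,0.003,0.03,0,0,0,69,-0.002,0.003,0.05,0,0,0,69,-0.002,0.003,0.065,0,0,0,69,-0.002,0.003,0.065,0,0,0,69,-0.002,0.003,0.065,0,0,0])

```text
time: 9.28
position: [0.5803, -0.1182, 0.1344]
tool_rot: [-2.119, -2.317, 0.003]
ft_force: [0.7, 0.1, 0.3]
grip_width: 0.692
```

```bash

python3 plan.py "69 5 25 134 0 2" "69 5 125 134 0 8"
```

```text
t 9.28 st [  6.6   4.  134.4] phi 0.1 tilt [-0.002 -0.    -1.   ] F [0.7 0.1 0.3] grip 0.69
69, 0.011, -0.001, 0.000, -0.1, -0.0, 0.0,
69, 0.021, -0.002, 0.000, -0.1, -0.0, 0.1,
69, 0.034, -0.002, 0.000, -0.1, -0.0, 0.1,
69, 0.046, -0.002, 0.000, -0.1, -0.0, 0.1,
69, 0.059, -0.002, 0.000, -0.1, -0.0, 0.1,
69, 0.071, -0.002, 0.000, -0.1, -0.0, 0.1,
69, 0.084, -0.002, 0.000, -0.1, -0.0, 0.1,
69, 0.096, -0.002, 0.000, -0.1, -0.0, 0.1,
69, 0.109, -0.001, 0.000, -0.1, -0.0, 0.1,
69, 0.121, -0.001, 0.000, -0.1, -0.0, 0.1,
10 rows
```

play_rows(series=[69,0.011,-0.001,0,0,0,0,69,0.021,-0.002,0,0,0,0,69,0.034,-0.002,0,0,0,0,69,0.046,-0.002,0,0,0,0,69,0.059,-0.002,0,0,0,0,69,0.071,-0.002,0,0,0,0,69,0.084,-0.002,0,0,0,0,69,0.096,-0.002,0,0,0,0,69,0.109,-0.002,0,0,0,0,69,0.121,-0.002,0,0,0,0])

```text
time: 10.12
position: [0.569, -0.0027, 0.1369]
tool_rot: [2.12, 2.309, -0.005]
ft_force: [1.4, -12.5, 0.0]
grip_width: 0.688
```

```bash

python3 plan.py "69 5 246 134 0 10"
python3 - <<'E'
from h import *
for n in("scene","top"): cv2.imwrite(f"pics/{n}7.png",get_image(n)["frame"][:,:,::-1])
E
```

```text
t 10.12 st [  5.5 120.  136.9] phi -0.1 tilt [ 0.003 -0.007 -1.   ] F [  1.4 -12.5   0. ] grip 0.69
69, 0.013, -0.000, 0.000, 0.1, 0.4, -0.0,
69, 0.025, -0.000, 0.000, 0.1, 0.4, -0.0,
69, 0.038, -0.000, 0.001, 0.1, 0.4, -0.0,
69, 0.050, -0.000, 0.001, 0.1, 0.4, -0.1,
69, 0.063, -0.000, 0.001, 0.1, 0.4, -0.1,
69, 0.076, -0.000, 0.001, 0.1, 0.4, -0.1,
69, 0.088, -0.001, 0.001, 0.1, 0.4, -0.1,
69, 0.101, -0.001, 0.002, 0.1, 0.4, -0.1,
69, 0.113, -0.001, 0.002, 0.1, 0.4, -0.1,
69, 0.126, -0.001, 0.002, 0.1, 0.4, -0.1,
10 rows
```

View pics/scene7.png

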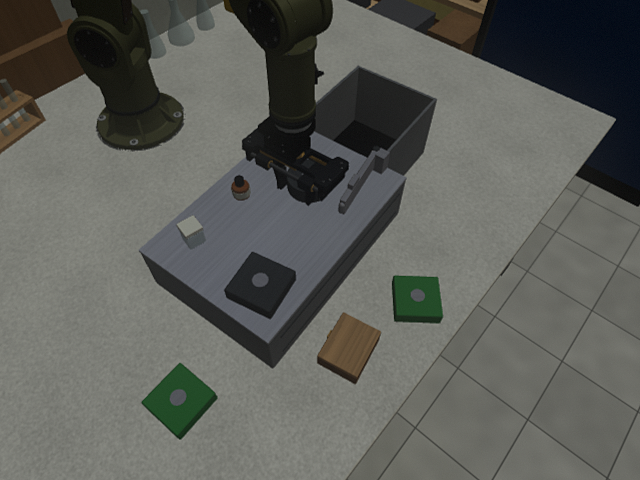

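play_rows(series=[69,0.013,0,0,0,0,0,69,0.025,0,0,0,0,0,69,0.038,0,0.001,0,0,0,69,0.05,0,0.001,0,0,0,69,0.063,0,0.001,0,0,0,69,0.076,0,0.001,0,0,0,69,0.088,0,0.001,0,0,0,69,0.101,-0.001,0.001,0,0,0,69,0.113,-0.001,0.001,0,0,0,69,0.118,-0.001,0.001,0,0,0])

```text
time: 11.05
position: [0.5587, 0.1151, 0.1368]
tool_rot: [2.118, 2.31, -0.003]
ft_force: [1.4, -13.7, 4.2]
grip_width: 0.69
```

```bash

python3 plan.py "69 5 292 136 0 7"
python3 - <<'E'
from h import *
for n in("scene","top"): cv2.imwrite(f"pics/{n}8.png",get_image(n)["frame"][:,:,::-1])
E
```

```text
t 11.05 st [  5.6 238.3 136.8] phi -0.1 tilt [ 0.004 -0.007 -1.   ] F [  1.4 -13.7   4.2] grip 0.69
69, 0.008, -0.000, 0.000, 0.2, 0.4, -0.0,
69, 0.015, -0.000, 0.000, 0.2, 0.4, -0.0,
69, 0.023, -0.000, 0.000, 0.2, 0.4, -0.0,
69, 0.031, -0.000, 0.000, 0.2, 0.4, -0.0,
69, 0.038, -0.000, 0.000, 0.2, 0.4, -0.1,
69, 0.046, -0.001, 0.000, 0.2, 0.4, -0.1,
69, 0.054, -0.001, 0.000, 0.2, 0.4, -0.1,
7 rows
```

View pics/scene8.png

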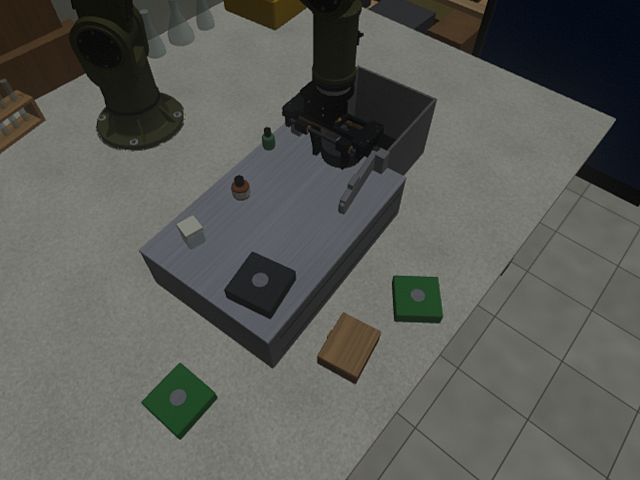

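play_rows(series=[69,0.012,0,0,0,0,0,69,0.025,0,0,0,0,0,69,0.037,0,0,0,0,0,69,0.049,0,0,0,0,0,69,0.06,0,0,0,0,0,69,0.06,0,0,0,0,0,69,0.06,0,0,0,0,0])

```text
time: 11.73
position: [0.5511, 0.1814, 0.1352]
tool_rot: [-2.117, -2.321, -0.002]
ft_force: [-0.0, 0.3, 0.3]
grip_width: 0.692
```

```bash

python3 plan.py "69 5 270 136 0 2" "69 5 270 210 0 3"
python3 - <<'E'
from h import *
for n in("scene","top"): cv2.imwrite(f"pics/{n}9.png",get_image(n)["frame"][:,:,::-1])
E
```

```text
t 11.73 st [  3.8 305.  135.2] phi 0.2 tilt [ 0.001  0.001 -1.   ] F [-0.   0.3  0.3] grip 0.69
69, -0.018, 0.001, -0.000, 0.0, -0.1, 0.1,
69, -0.035, 0.001, -0.001, 0.0, -0.1, 0.2,
69, -0.035, 0.001, -0.026, 0.0, -0.1, 0.2,
69, -0.035, 0.001, -0.050, 0.0, -0.1, 0.2,
69, -0.035, 0.001, -0.075, 0.0, -0.1, 0.2,
5 rows
```

View pics/scene9.png

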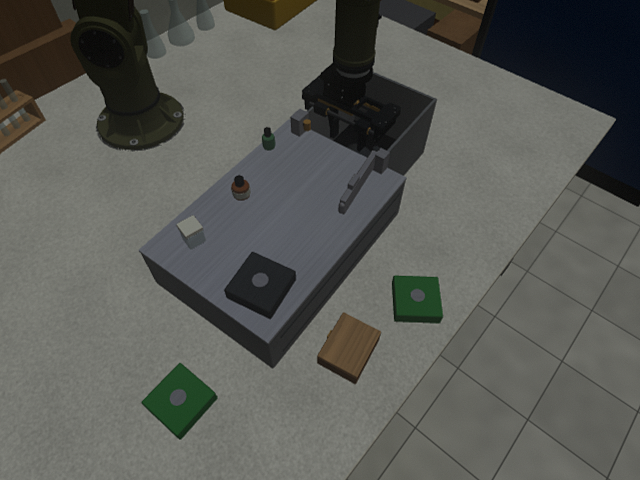

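View pics/top9.png

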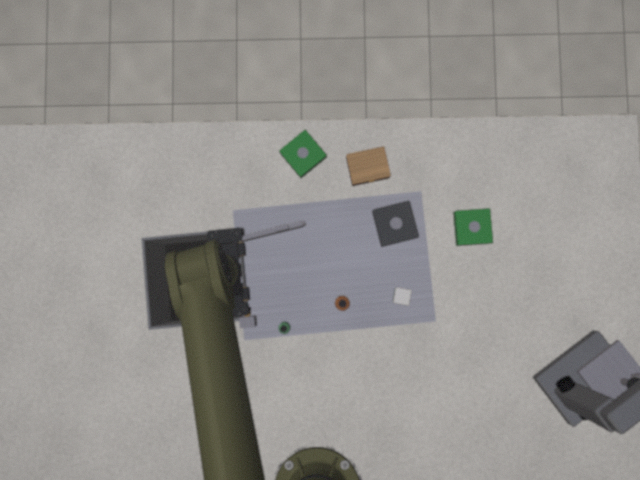

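The disc has gone over the edge: there is no force on the tool and it is off the ledge. Next is the block.

play_rows(series=[50,-0.018,0,0,0,0,0,50,-0.035,0,-0.01,0,0,0,50,-0.035,0,-0.04,0,0,0,50,-0.035,0,-0.07,0,0,0,50,-0.035,0,-0.075,0,0,0,50,-0.035,0,-0.075,0,0,0])

```text
time: 12.33
position: [0.5562, 0.1443, 0.212]
tool_rot: [2.121, 2.315, 0.007]
ft_force: [-0.3, 0.3, 0.4]
grip_width: 0.505
```

```bash

python3 plan.py "50 155 -78 210 90 13"
python3 - <<'E'
from h import *
for n in("scene","top"): cv2.imwrite(f"pics/{n}10.png",get_image(n)["frame"][:,:,::-1])
E
```

```text
t 12.33 st [  5.6 267.6 212. ] phi -0.0 tilt [ 0.004  0.002 -1.   ] F [-0.3  0.3  0.4] grip 0.50
50, -0.027, 0.011, 0.000, 0.3, -0.1, -6.9,
50, -0.053, 0.023, 0.000, 0.3, -0.1, -13.8,
50, -0.080, 0.034, 0.001, 0.3, -0.0, -20.8,
50, -0.106, 0.046, 0.001, 0.3, -0.0, -27.7,
50, -0.133, 0.057, 0.001, 0.3, -0.0, -34.6,
50, -0.160, 0.069, 0.001, 0.3, 0.0, -41.5,
50, -0.186, 0.080, 0.001, 0.3, 0.0, -48.5,
50, -0.213, 0.092, 0.001, 0.3, 0.0, -55.4,
50, -0.239, 0.103, 0.002, 0.3, 0.1, -62.3,
50, -0.266, 0.115, 0.002, 0.3, 0.1, -69.2,
50, -0.292, 0.126, 0.002, 0.3, 0.1, -76.2,
50, -0.319, 0.138, 0.002, 0.3, 0.1, -83.1,
50, -0.346, 0.149, 0.002, 0.3, 0.1, -90.0,
13 rows
```

View pics/scene10.png

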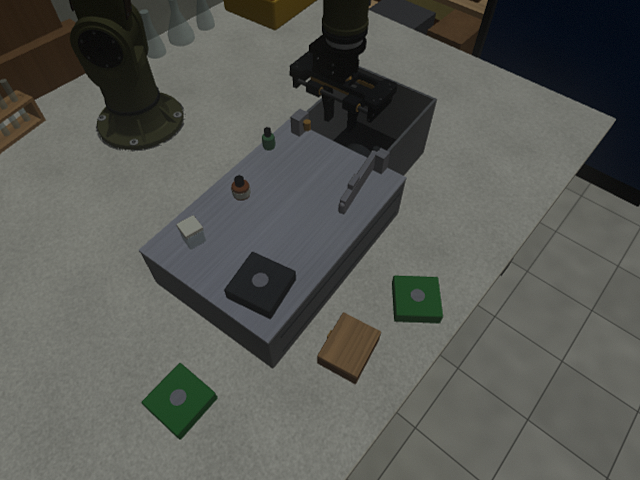

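play_rows(series=[50,-0.027,0.011,0,0,0,-6.9,50,-0.053,0.023,0,0,0,-13.8,50,-0.08,0.034,0,0,0,-20.8,50,-0.106,0.046,0,0,0,-27.7,50,-0.133,0.057,0,0,0,-34.6,50,-0.16,0.069,0,0,0,-41.5,50,-0.186,0.08,0,0,0,-48.5,50,-0.213,0.092,0,0,0,-55.4,50,-0.239,0.103,0,0,0,-62.3,50,-0.266,0.115,0,0,0,-69.2])

```text
time: 13.27
position: [0.6922, -0.1111, 0.2069]
tool_rot: [-0.42, -3.109, -0.0]
ft_force: [0.5, 0.1, 0.1]
grip_width: 0.499
```

play_rows(series=[50,0,0,0,0,0,0,50,0,0,0,0,0,0,50,0,0,0,0,0,0])

```text
time: 13.52
position: [0.6919, -0.1098, 0.2075]
tool_rot: [-0.432, -3.108, -0.001]
ft_force: [0.1, 0.8, -0.5]
grip_width: 0.5
```

```bash

python3 plan.py "50 155 -78 205 90 4" "50 155 -78 135 90 3"
```

```text
t 13.52 st [118.5   2.6 207.5] phi 69.2 tilt [-0.003  0.001 -1.   ] F [ 0.1  0.8 -0.5] grip 0.50
50, -0.016, -0.016, 0.001, 0.0, -0.2, -5.2,
50, -0.031, -0.031, 0.001, 0.0, -0.2, -10.4,
50, -0.047, -0.047, 0.002, 0.0, -0.2, -15.6,
50, -0.063, -0.062, 0.002, 0.0, -0.2, -20.8,
50, -0.063, -0.062, 0.026, 0.0, -0.2, -20.8,
50, -0.063, -0.062, 0.049, 0.0, -0.2, -20.8,
50, -0.063, -0.062, 0.072, 0.0, -0.2, -20.8,
7 rows
```

play_rows(series=[50,-0.016,-0.016,0,0,0,-5.2,50,-0.031,-0.031,0,0,0,-10.4,50,-0.047,-0.047,0,0,0,-15.6,50,-0.063,-0.062,0,0,0,-20.8,50,-0.063,-0.062,0,0,0,-20.8,50,-0.063,-0.062,0.025,0,0,-20.8,50,-0.063,-0.062,0.05,0,0,-20.8,50,-0.063,-0.062,0.07,0,0,-20.8,50,-0.063,-0.062,0.07,0,0,-20.8,50,-0.063,-0.062,0.07,0,0,-20.8])

```text
time: 14.35
position: [0.7357, -0.1844, 0.1381]
tool_rot: [0.14, -3.135, -0.003]
ft_force: [0.1, 0.3, 0.0]
grip_width: 0.494
```

```bash

python3 plan.py "50 145 -78 134 90 1" "50 59 -78 134 90 9"
python3 - <<'E'
from h import *
for n in("scene","top"): cv2.imwrite(f"pics/{n}11.png",get_image(n)["frame"][:,:,::-1])
E
```

```text
t 14.35 st [155.6 -75.6 138.1] phi 90.1 tilt [-0.003  0.002 -1.   ] F [0.1 0.3 0. ] grip 0.49
50, 0.011, -0.002, 0.004, 0.1, -0.2, 0.1,
50, 0.020, -0.002, 0.004, 0.1, -0.2, 0.1,
50, 0.030, -0.002, 0.004, 0.1, -0.2, 0.1,
50, 0.039, -0.002, 0.004, 0.1, -0.2, 0.1,
50, 0.049, -0.002, 0.004, 0.1, -0.2, 0.1,
50, 0.058, -0.002, 0.004, 0.1, -0.2, 0.1,
50, 0.068, -0.002, 0.004, 0.1, -0.2, 0.1,
50, 0.077, -0.002, 0.004, 0.1, -0.2, 0.1,
50, 0.087, -0.002, 0.004, 0.1, -0.2, 0.1,
50, 0.097, -0.002, 0.004, 0.1, -0.2, 0.1,
10 rows
```

View pics/scene11.png

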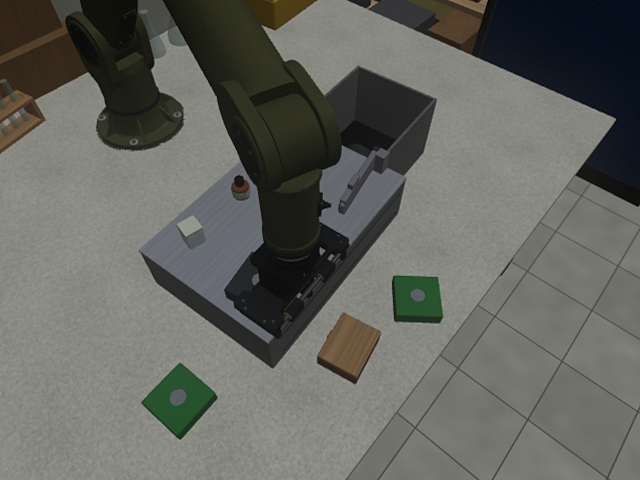

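play_rows(series=[50,0.011,-0.002,0.004,0,0,0,50,0.02,-0.002,0.005,0,0,0,50,0.03,-0.002,0.005,0,0,0,50,0.039,-0.002,0.005,0,0,0,50,0.049,-0.002,0.005,0,0,0,50,0.058,-0.002,0.005,0,0,0,50,0.068,-0.002,0.005,0,0,0,50,0.077,-0.002,0.005,0,0,0,50,0.087,-0.002,0.005,0,0,0,50,0.095,-0.002,0.005,0,0,0])

```text
time: 15.28
position: [0.6465, -0.1962, 0.1378]
tool_rot: [-0.14, 3.127, -0.001]
ft_force: [7.4, 0.5, -4.3]
grip_width: 0.502
```

play_rows(series=[50,0,0,0,0,0,0,50,0,0,0,0,0,0])

```text
time: 15.45
position: [0.6447, -0.1968, 0.1377]
tool_rot: [-0.139, 3.132, -0.0]
ft_force: [4.0, 1.2, 3.1]
grip_width: 0.5
```

```bash

python3 plan.py "50 95 -78 134 90 2" "50 95 -78 205 90 3"
python3 - <<'E'
from h import *
for n in("scene","top"): cv2.imwrite(f"pics/{n}12.png",get_image(n)["frame"][:,:,::-1])
E
```

```text
t 15.45 st [ 63.8 -80.  137.7] phi 90.1 tilt [ 0.007  0.    -1.   ] F [4.  1.2 3.1] grip 0.50
50, -0.016, 0.001, 0.002, -0.0, 0.4, 0.0,
50, -0.031, 0.002, 0.004, -0.0, 0.4, 0.1,
50, -0.031, 0.002, -0.020, -0.0, 0.4, 0.1,
50, -0.031, 0.002, -0.043, -0.0, 0.4, 0.1,
50, -0.032, 0.002, -0.067, -0.0, 0.4, 0.1,
5 rows
```

View pics/scene12.png

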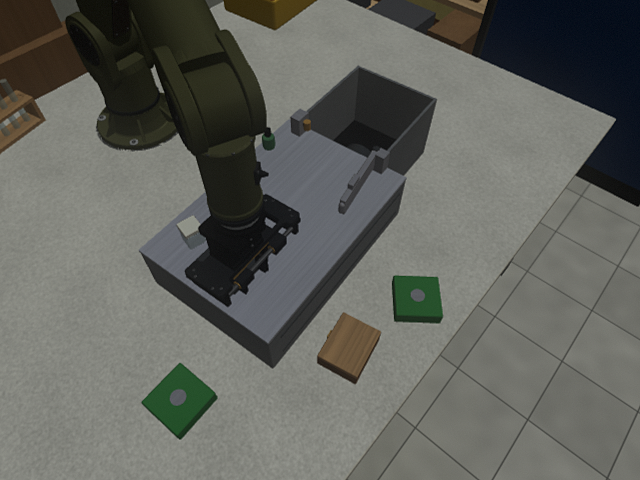

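play_rows(series=[50,-0.016,0,0,0,0,0,50,-0.031,0,0,0,0,0,50,-0.031,0,-0.03,0,0,0,50,-0.031,0,-0.06,0,0,0,50,-0.031,0,-0.067,0,0,0,50,-0.031,0,-0.067,0,0,7,50,-0.031,0,-0.067,0,0,14,50,-0.031,0,-0.067,0,0,21,50,-0.031,0,-0.067,0,0,28,50,-0.031,0,-0.067,0,0,28])

```text
time: 16.38
position: [0.6721, -0.1954, 0.2011]
tool_rot: [-0.63, -3.075, 0.002]
ft_force: [0.2, -0.5, 0.3]
grip_width: 0.502
```

play_rows(series=[50,0,0,0,0,0,0,50,0,0,0,0,0,0])

```text
time: 16.55
position: [0.6726, -0.1951, 0.2013]
tool_rot: [-0.62, -3.079, 0.001]
ft_force: [0.4, 0.0, 0.7]
grip_width: 0.499
```

```bash

python3 plan.py "50 8 -150 205 0 9"
python3 - <<'E'
from h import *
for n in("scene","top"): cv2.imwrite(f"pics/{n}13.png",get_image(n)["frame"][:,:,::-1])
E
```

```text
t 16.55 st [ 91.8 -80.7 201.3] phi 62.2 tilt [-0.001 -0.    -1.   ] F [0.4 0.  0.7] grip 0.50
50, 0.005, -0.011, -0.000, -0.0, -0.1, 6.9,
50, 0.009, -0.022, -0.001, -0.0, -0.0, 13.8,
50, 0.014, -0.033, -0.001, -0.0, -0.0, 20.7,
50, 0.019, -0.045, -0.002, -0.1, -0.0, 27.6,
50, 0.023, -0.056, -0.002, -0.1, -0.0, 34.5,
50, 0.028, -0.067, -0.002, -0.1, -0.0, 41.5,
50, 0.032, -0.078, -0.003, -0.1, -0.0, 48.4,
50, 0.037, -0.089, -0.003, -0.1, -0.0, 55.3,
50, 0.042, -0.100, -0.004, -0.1, -0.0, 62.2,
9 rows
```

View pics/scene13.png

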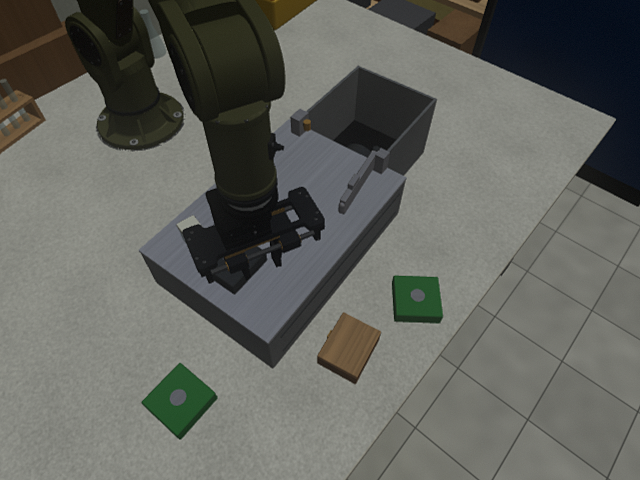

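play_rows(series=[50,0.005,-0.011,0,0,0,6.9,50,0.009,-0.022,0,0,0,13.8,50,0.014,-0.033,0,0,0,20.7,50,0.019,-0.045,-0.002,0,0,27.6,50,0.023,-0.056,-0.002,0,0,34.5,50,0.028,-0.067,-0.002,0,0,41.5,50,0.032,-0.078,-0.003,0,0,48.4,50,0.037,-0.089,-0.003,0,0,55.3,50,0.042,-0.1,-0.004,0,0,62.2,50,0.042,-0.1,-0.004,0,0,62.2])

```text
time: 17.48
position: [0.5931, -0.2735, 0.2062]
tool_rot: [2.132, 2.307, -0.002]
ft_force: [-1.0, -0.6, 0.3]
grip_width: 0.498
```

play_rows(series=[50,0,0,0,0,0,0,50,0,0,0,0,0,0])

```text
time: 17.65
position: [0.5961, -0.2696, 0.2056]
tool_rot: [-2.12, -2.318, -0.001]
ft_force: [-0.0, 0.6, 0.7]
grip_width: 0.5
```

```bash

python3 plan.py "50 8 -150 205 0 1" "50 8 -150 134 0 3"
python3 - <<'E'
from h import *
for n in("scene","top"): cv2.imwrite(f"pics/{n}14.png",get_image(n)["frame"][:,:,::-1])
E
```

```text
t 17.65 st [   9.  -148.1  205.6] phi 0.1 tilt [ 0.     0.001 -1.   ] F [-0.   0.6  0.7] grip 0.50
50, -0.002, -0.001, 0.001, 0.0, -0.0, 0.1,
50, -0.002, -0.001, 0.024, 0.0, -0.0, 0.1,
50, -0.002, -0.001, 0.048, 0.0, -0.0, 0.1,
50, -0.002, -0.001, 0.072, 0.0, -0.0, 0.1,
4 rows
```

View pics/scene14.png

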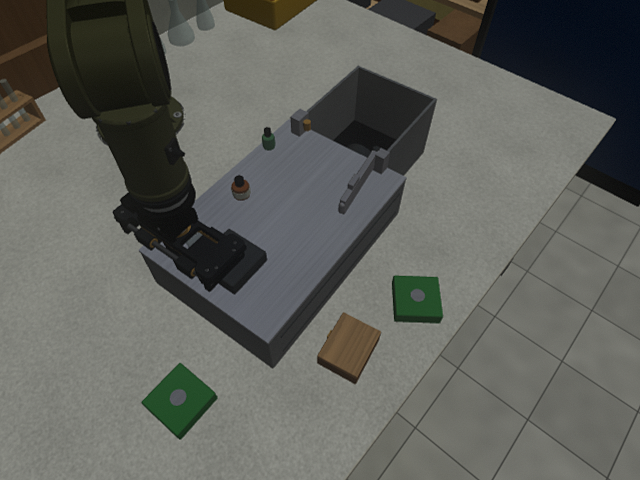

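View pics/top14.png

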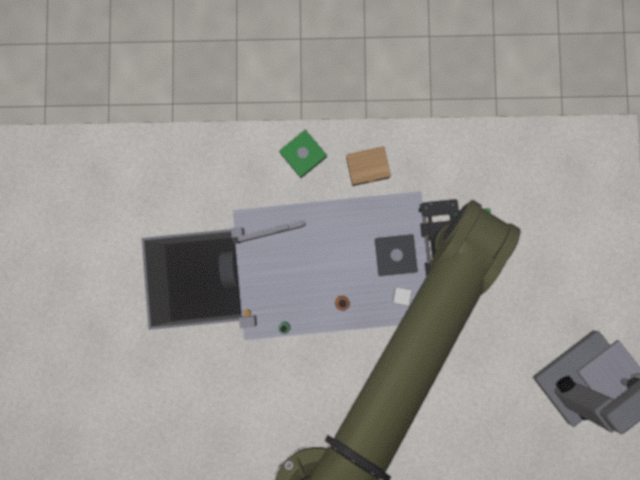

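```bash
python3 - <<'E' | tail -1
from m2 import *
print(tost(back(396.2,255,.15,CT))*1000)
E
```

```text
[  7.10215517 -71.71600877]
```

play_rows(series=[50,-0.002,0,0.02,0,0,0,50,-0.002,0,0.045,0,0,0,50,-0.002,0,0.071,0,0,0,50,-0.002,0,0.071,0,0,0,50,-0.002,0,0.071,0,0,0])

```text
time: 18.17
position: [0.5951, -0.2713, 0.1334]
tool_rot: [-2.121, -2.313, 0.002]
ft_force: [-0.8, 0.0, 0.3]
grip_width: 0.499
```

```bash

python3 plan.py "50 9 -30 134 0 10"
```

```text
t 18.17 st [   7.9 -149.8  133.4] phi -0.1 tilt [-0.003  0.001 -1.   ] F [-0.8  0.   0.3] grip 0.50
50, 0.012, 0.000, -0.000, -0.2, -0.1, -0.0,
50, 0.024, 0.000, -0.000, -0.2, -0.1, -0.0,
50, 0.036, 0.000, -0.000, -0.2, -0.1, -0.0,
50, 0.048, 0.000, -0.000, -0.2, -0.1, -0.0,
50, 0.060, 0.000, -0.000, -0.2, -0.1, -0.0,
50, 0.072, 0.001, -0.000, -0.2, -0.1, -0.0,
50, 0.084, 0.001, -0.000, -0.2, -0.1, -0.0,
50, 0.096, 0.001, -0.000, -0.2, -0.1, -0.1,
50, 0.108, 0.001, -0.000, -0.2, -0.1, -0.1,
50, 0.120, 0.001, -0.000, -0.2, -0.1, -0.1,
10 rows
```

play_rows(series=[50,0.012,0,0,0,0,0,50,0.024,0,0,0,0,0,50,0.036,0,0,0,0,0,50,0.048,0,0,0,0,0,50,0.06,0,0,0,0,0,50,0.072,0,0,0,0,0,50,0.084,0,0,0,0,0,50,0.096,0,0,0,0,0,50,0.108,0,0,0,0,0,50,0.12,0,0,0,0,0])

```text
time: 19.0
position: [0.5859, -0.157, 0.1367]
tool_rot: [2.122, 2.306, -0.004]
ft_force: [0.9, -9.7, -1.3]
grip_width: 0.496
```

play_rows(series=[50,0.012,0,0,0,0,0,50,0.024,0,0,0,0,0,50,0.036,0,0,0,0,0,50,0.048,0,0,0,0,0,50,0.06,0,0,0,0,0,50,0.072,0,0,0,0,0,50,0.084,0,0,0,0,0,50,0.096,0,0,0,0,0,50,0.108,0,0,0,0,0,50,0.12,0,0,0,0,0])

```text
time: 19.83
position: [0.576, -0.038, 0.1367]
tool_rot: [2.123, 2.305, -0.004]
ft_force: [1.4, -11.2, -1.0]
grip_width: 0.493
```

```bash

python3 plan.py "50 6 200 134 0 10"
python3 - <<'E'
from h import *
for n in("scene","top"): cv2.imwrite(f"pics/{n}15.png",get_image(n)["frame"][:,:,::-1])
E
```

```text
t 19.83 st [  9.4  84.3 136.7] phi -0.3 tilt [ 0.004 -0.007 -1.   ] F [  1.4 -11.2  -1. ] grip 0.49
50, 0.012, -0.000, 0.000, 0.2, 0.4, -0.0,
50, 0.023, -0.001, 0.000, 0.2, 0.4, -0.1,
50, 0.035, -0.001, 0.001, 0.2, 0.4, -0.1,
50, 0.046, -0.002, 0.001, 0.2, 0.4, -0.1,
50, 0.058, -0.002, 0.001, 0.2, 0.4, -0.2,
50, 0.069, -0.002, 0.001, 0.2, 0.4, -0.2,
50, 0.081, -0.003, 0.001, 0.2, 0.4, -0.2,
50, 0.093, -0.003, 0.001, 0.2, 0.4, -0.3,
50, 0.104, -0.004, 0.002, 0.2, 0.4, -0.3,
50, 0.116, -0.004, 0.002, 0.2, 0.4, -0.3,
10 rows
```

View pics/scene15.png

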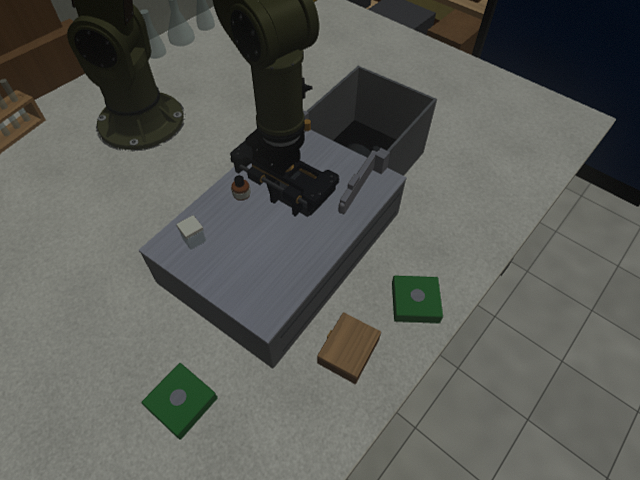

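View pics/top15.png

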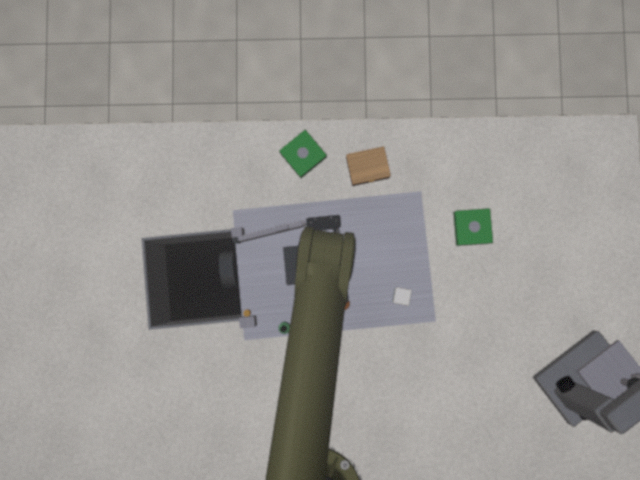

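play_rows(series=[50,0.012,0,0,0,0,0,50,0.023,0,0,0,0,0,50,0.035,-0.001,0.001,0,0,0,50,0.046,-0.001,0.001,0,0,0,50,0.058,-0.001,0.001,0,0,0,50,0.069,-0.001,0.001,0,0,0,50,0.081,-0.001,0.001,0,0,0,50,0.093,-0.001,0.001,0,0,0,50,0.104,-0.001,0.001,0,0,0,50,0.116,-0.001,0.001,0,0,0])

```text
time: 20.77
position: [0.5664, 0.0752, 0.1366]
tool_rot: [2.124, 2.302, -0.004]
ft_force: [1.1, -14.9, 4.4]
grip_width: 0.501
```

```bash

python3 plan.py "50 8 300 135 0 8"
python3 - <<'E'
from h import *
for n in("scene","top"): cv2.imwrite(f"pics/{n}16.png",get_image(n)["frame"][:,:,::-1])
E
```

```text
t 20.77 st [  9.7 197.9 136.6] phi -0.4 tilt [ 0.006 -0.008 -1.   ] F [  1.1 -14.9   4.4] grip 0.50
50, 0.013, -0.000, 0.000, 0.3, 0.5, -0.1,
50, 0.026, -0.001, 0.000, 0.3, 0.5, -0.1,
50, 0.038, -0.001, 0.000, 0.3, 0.5, -0.2,
50, 0.051, -0.001, 0.000, 0.3, 0.5, -0.2,
50, 0.064, -0.002, 0.000, 0.3, 0.5, -0.3,
50, 0.077, -0.002, 0.001, 0.3, 0.5, -0.3,
50, 0.089, -0.002, 0.001, 0.3, 0.5, -0.4,
50, 0.102, -0.003, 0.001, 0.3, 0.5, -0.4,
8 rows
```

View pics/top16.png

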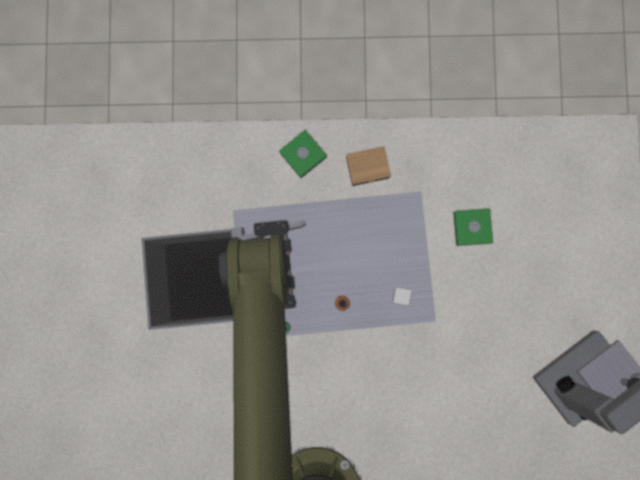

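play_rows(series=[50,0.013,0,0,0,0,0,50,0.026,0,0,0,0,0,50,0.038,0,0,0,0,0,50,0.051,-0.001,0,0,0,0,50,0.064,-0.001,0,0,0,0,50,0.077,-0.001,0,0,0,0,50,0.089,-0.001,0,0,0,0,50,0.102,-0.001,0,0,0,0,50,0.107,-0.001,0,0,0,0,50,0.107,-0.001,0,0,0,0])

```text
time: 21.7
position: [0.5533, 0.1925, 0.1339]
tool_rot: [-2.118, -2.318, -0.002]
ft_force: [-0.4, -0.4, 0.1]
grip_width: 0.5
```

```bash

python3 plan.py "50 8 280 135 0 2" "50 8 280 210 0 3"
python3 - <<'E'
from h import *
for n in("scene","top"): cv2.imwrite(f"pics/{n}17.png",get_image(n)["frame"][:,:,::-1])
E
```

```text
t 21.70 st [  7.  315.9 133.9] phi 0.1 tilt [-0.     0.002 -1.   ] F [-0.4 -0.4  0.1] grip 0.50
50, -0.018, 0.000, -0.001, 0.0, -0.1, 0.1,
50, -0.036, 0.001, -0.001, 0.0, -0.1, 0.1,
50, -0.036, 0.001, -0.026, 0.0, -0.1, 0.1,
50, -0.036, 0.001, -0.051, 0.0, -0.1, 0.1,
50, -0.036, 0.001, -0.076, 0.0, -0.1, 0.1,
5 rows
```

View pics/scene17.png

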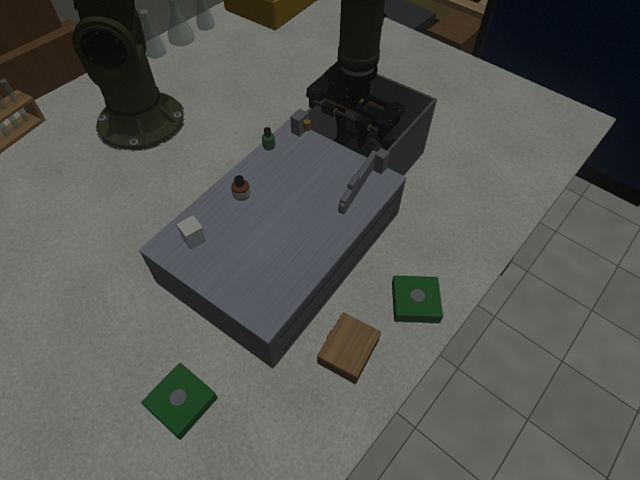

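play_rows(series=[0,-0.018,0,0,0,0,0,0,-0.036,0,0,0,0,0,0,-0.036,0,-0.03,0,0,0,0,-0.036,0,-0.06,0,0,0,0,-0.036,0,-0.075,0,0,0,0,-0.036,0,-0.075,0,0,0])

```text
time: 22.3
position: [0.5598, 0.1524, 0.2128]
tool_rot: [2.125, 2.31, 0.01]
ft_force: [0.7, 0.1, 0.3]
grip_width: 0.133
```

```bash

python3 plan.py "0 140 150 210 90 13"
python3 - <<'E'
from h import *
for n in("scene","top"): cv2.imwrite(f"pics/{n}18.png",get_image(n)["frame"][:,:,::-1])
E
```

```text
t 22.30 st [  9.9 275.4 212.8] phi -0.3 tilt [ 0.006  0.003 -1.   ] F [0.7 0.1 0.3] grip 0.13
0, -0.010, 0.010, 0.000, 0.4, -0.1, -6.9,
0, -0.019, 0.020, 0.001, 0.4, -0.1, -13.9,
0, -0.029, 0.030, 0.001, 0.4, -0.1, -20.8,
0, -0.038, 0.040, 0.001, 0.4, -0.0, -27.8,
0, -0.048, 0.050, 0.001, 0.4, -0.0, -34.7,
0, -0.058, 0.060, 0.002, 0.4, 0.0, -41.7,
0, -0.067, 0.070, 0.002, 0.4, 0.0, -48.6,
0, -0.077, 0.080, 0.002, 0.4, 0.1, -55.5,
0, -0.086, 0.090, 0.002, 0.4, 0.1, -62.5,
0, -0.096, 0.101, 0.003, 0.4, 0.1, -69.4,
0, -0.106, 0.111, 0.003, 0.4, 0.1, -76.4,
0, -0.115, 0.121, 0.003, 0.4, 0.2, -83.3,
0, -0.125, 0.131, 0.003, 0.4, 0.2, -90.3,
13 rows
```

play_rows(series=[0,-0.01,0.01,0,0,0,-7,0,-0.02,0.02,0,0,0,-14,0,-0.03,0.03,0,0,0,-21,0,-0.04,0.04,0,0,0,-28,0,-0.05,0.05,0,0,0,-35,0,-0.06,0.065,0,0,0,-42,0,-0.075,0.08,0,0,0,-49,0,-0.09,0.1,0,0,0,-56,0,-0.11,0.12,0,0,0,-63,0,-0.125,0.131,0,0,0,-70])

```text
time: 23.23
position: [0.699, 0.0376, 0.2057]
tool_rot: [-0.405, -3.112, 0.003]
ft_force: [-0.6, -0.5, 0.4]
grip_width: 0.005
```

play_rows(series=[0,0,0,0,0,0,-7,0,0,0,0,0,0,-14,0,0,0,0,0,0,-20,0,0,0,0,0,0,-20,0,0,0,0,0,0,-20])

```text
time: 23.65
position: [0.6977, 0.0391, 0.2067]
tool_rot: [0.128, -3.136, 0.0]
ft_force: [-0.9, -0.2, 0.7]
grip_width: 0.008
```

```bash

python3 plan.py "0 130 158 205 95 2" "0 130 158 140 95 4" 
python3 - <<'E'
from h import *
for n in("scene","top"): cv2.imwrite(f"pics/{n}19.png",get_image(n)["frame"][:,:,::-1])
E
```

```text
t 23.65 st [137.3 150.4 206.7] phi 89.6 tilt [-0.003 -0.    -1.   ] F [-0.9 -0.2  0.7] grip 0.01
0, 0.004, 0.004, 0.001, 0.0, -0.2, -2.7,
0, 0.007, 0.008, 0.002, 0.0, -0.2, -5.4,
0, 0.007, 0.008, 0.018, 0.0, -0.2, -5.4,
0, 0.007, 0.008, 0.034, 0.0, -0.2, -5.4,
0, 0.007, 0.008, 0.050, 0.0, -0.2, -5.4,
0, 0.007, 0.008, 0.067, 0.0, -0.2, -5.4,
6 rows
```

View pics/top19.png

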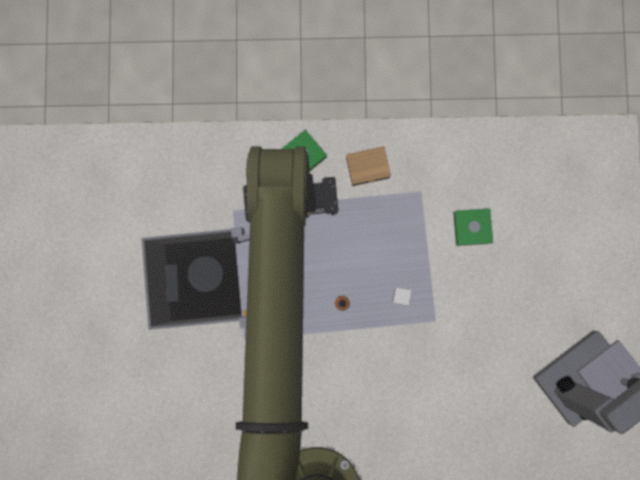

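View pics/scene19.png

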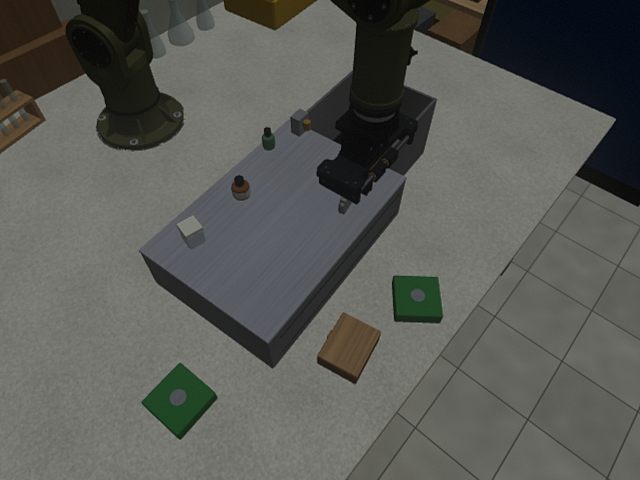

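play_rows(series=[0,0.004,0.004,0,0,0,-2.7,0,0.007,0.008,0.01,0,0,-5.4,0,0.007,0.008,0.03,0,0,-5.4,0,0.007,0.008,0.05,0,0,-5.4,0,0.007,0.008,0.066,0,0,-5.4,0,0.007,0.008,0.066,0,0,-5.4,0,0.007,0.008,0.066,0,0,-5.4])

```text
time: 24.33
position: [0.6901, 0.0469, 0.1417]
tool_rot: [0.279, -3.127, 0.0]
ft_force: [1.3, -0.9, 0.7]
grip_width: 0.005
```

```bash

eval python3 plan.py $(python3 arc.py 1.75 1.1 140 -15.5 10 95 63 140)
```

```text
t 24.33 st [130.4 158.8 141.7] phi 95.2 tilt [-0.002 -0.    -1.   ] F [ 1.3 -0.9  0.7] grip 0.01
0, 0.019, 0.001, 0.002, -0.0, -0.1, 3.4,
0, 0.028, -0.000, 0.002, -0.0, -0.1, 6.6,
0, 0.037, -0.001, 0.002, -0.0, -0.1, 9.8,
0, 0.046, -0.000, 0.002, -0.0, -0.1, 13.0,
0, 0.056, 0.000, 0.002, -0.0, -0.1, 16.2,
0, 0.065, 0.002, 0.002, -0.0, -0.1, 19.4,
0, 0.074, 0.004, 0.002, -0.0, -0.1, 22.6,
0, 0.082, 0.007, 0.002, -0.0, -0.1, 25.8,
0, 0.091, 0.010, 0.002, -0.0, -0.1, 29.0,
0, 0.099, 0.013, 0.002, -0.0, -0.1, 32.2,
10 rows
```

play_rows(series=[0,0.01,0,0,0,0,0,0,0.019,0.001,0.001,0,0,3.4,0,0.028,0,0.001,0,0,6.6,0,0.037,-0.001,0.001,0,0,9.8,0,0.046,0,0.001,0,0,13,0,0.056,0,0.001,0,0,16.2,0,0.065,0.002,0.001,0,0,19.4,0,0.074,0.004,0.001,0,0,22.6,0,0.082,0.007,0.001,0,0,25.8,0,0.091,0.01,0.001,0,0,29])

```text
time: 25.17
position: [0.6005, 0.0402, 0.1437]
tool_rot: [0.517, 3.095, 0.002]
ft_force: [-0.1, 0.6, 0.2]
grip_width: 0.002
```

```bash

eval python3 plan.py $(python3 arc.py 1.165 0.52 140 -15.5 10 66 29 140)
```

```text
t 25.17 st [ 40.7 160.  143.7] phi 66.0 tilt [ 0.004  0.001 -1.   ] F [-0.1  0.6  0.2] grip 0.00
0, 0.011, -0.001, 0.004, 0.1, 0.2, 3.7,
0, 0.020, -0.002, 0.004, 0.1, 0.2, 7.4,
0, 0.029, -0.001, 0.004, 0.1, 0.2, 11.1,
0, 0.038, -0.000, 0.004, 0.1, 0.2, 14.8,
0, 0.047, 0.001, 0.004, 0.1, 0.2, 18.5,
0, 0.056, 0.003, 0.004, 0.1, 0.2, 22.2,
0, 0.064, 0.006, 0.004, 0.1, 0.2, 25.9,
0, 0.073, 0.009, 0.004, 0.1, 0.2, 29.6,
0, 0.081, 0.013, 0.003, 0.2, 0.2, 33.3,
0, 0.089, 0.017, 0.003, 0.2, 0.2, 37.0,
10 rows
```

play_rows(series=[0,0.011,-0.001,0.002,0,0,3.7,0,0.02,-0.002,0.003,0,0,7.4,0,0.029,-0.001,0.003,0,0,11.1,0,0.038,0,0.003,0,0,14.8,0,0.047,0.001,0.003,0,0,18.5,0,0.056,0.003,0.003,0,0,22.2,0,0.064,0.006,0.003,0,0,25.9,0,0.073,0.009,0.003,0,0,29.6,0,0.081,0.013,0.003,0,0,33.3,0,0.089,0.017,0.003,0,0,37])

```text
time: 26.0
position: [0.5217, 0.0852, 0.1406]
tool_rot: [1.474, 2.772, 0.004]
ft_force: [1.0, -0.7, -0.1]
grip_width: 0.006
```

```bash

eval python3 plan.py $(python3 arc.py 0.52 -0.05 140 -15.5 10 29 0 140)
python3 - <<'E'
from h import *
for n in("scene","top"): cv2.imwrite(f"pics/{n}20.png",get_image(n)["frame"][:,:,::-1])
E
```

```text
t 26.00 st [-33.9 211.8 140.6] phi 29.0 tilt [ 0.003  0.001 -1.   ] F [ 1.  -0.7 -0.1] grip 0.01
0, 0.008, -0.001, 0.001, 0.2, 0.0, 2.9,
0, 0.016, -0.001, 0.001, 0.2, 0.0, 5.8,
0, 0.024, -0.001, 0.001, 0.2, 0.0, 8.7,
0, 0.032, -0.000, 0.001, 0.2, 0.0, 11.6,
0, 0.040, 0.001, 0.001, 0.2, 0.0, 14.5,
0, 0.048, 0.002, 0.001, 0.2, 0.0, 17.4,
0, 0.056, 0.004, 0.001, 0.2, 0.0, 20.3,
0, 0.063, 0.007, 0.001, 0.2, 0.0, 23.2,
0, 0.071, 0.010, 0.001, 0.2, 0.0, 26.1,
0, 0.078, 0.013, 0.001, 0.2, 0.0, 29.0,
10 rows
```

View pics/scene20.png

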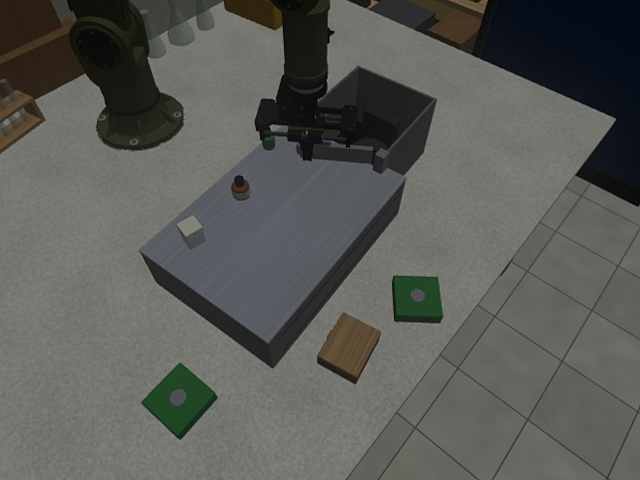

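play_rows(series=[0,0.008,0.002,0,0,0,2.9,0,0.016,0.004,0.001,0,0,5.8,0,0.024,0.005,0.001,0,0,8.7,0,0.032,0.007,0.001,0,0,11.6,0,0.04,0.009,0.001,0,0,14.5,0,0.048,0.01,0.001,0,0,17.4,0,0.056,0.012,0.001,0,0,20.3,0,0.063,0.015,0.001,0,0,23.2])

```text
time: 26.77
position: [0.4991, 0.1415, 0.1388]
tool_rot: [1.999, 2.418, -0.003]
ft_force: [-1.5, -7.1, 3.1]
grip_width: 0.007
```

```bash

eval python3 plan.py $(python3 arc.py 0.05 -0.04 130 -15.5 5 5 0 140)
```

```text
t 26.77 st [-51.5 269.8 138.8] phi 5.8 tilt [ 0.002 -0.005 -1.   ] F [-1.5 -7.1  3.1] grip 0.01
0, 0.005, 0.003, -0.001, 0.1, 0.3, 1.8,
0, 0.008, 0.002, -0.001, 0.1, 0.3, 2.8,
0, 0.010, 0.002, -0.001, 0.1, 0.3, 3.8,
0, 0.012, 0.002, -0.001, 0.1, 0.3, 4.8,
0, 0.015, 0.002, -0.001, 0.1, 0.3, 5.8,
5 rows
```

play_rows(series=[0,0.005,0.002,0,0,0,2,0,0.009,0.002,0,0,0,4,0,0.012,0.002,0,0,0,5.8,0,0.014,0.002,0,0,0,5.8,0,0.014,0.002,0,0,0,5.8])

```text
time: 27.18
position: [0.4983, 0.1493, 0.1386]
tool_rot: [2.119, 2.309, -0.015]
ft_force: [-2.9, -19.2, 7.0]
grip_width: 0.01
```

```bash

python3 plan.py "0 -50 255 140 0 2" "0 -50 255 210 0 4"
python3 - <<'E'
from h import *
for n in("scene","top"): cv2.imwrite(f"pics/{n}21.png",get_image(n)["frame"][:,:,::-1])
im=cv2.imread("pics/scene21.png")[60:210,225:425]; cv2.imwrite("pics/c21.png",cv2.convertScaleAbs(cv2.resize(im,None,fx=4,fy=4,interpolation=2),alpha=1.6,beta=15))
E
```

```text
t 27.18 st [-51.6 277.7 138.6] phi -0.1 tilt [-0.001 -0.012 -1.   ] F [ -2.9 -19.2   7. ] grip 0.01
0, -0.011, 0.001, -0.001, -0.1, 0.7, -0.1,
0, -0.023, 0.002, -0.001, -0.1, 0.7, -0.1,
0, -0.023, 0.002, -0.019, -0.1, 0.7, -0.1,
0, -0.023, 0.002, -0.036, -0.1, 0.7, -0.1,
0, -0.023, 0.002, -0.054, -0.1, 0.7, -0.1,
0, -0.023, 0.002, -0.071, -0.1, 0.7, -0.1,
6 rows
```

View pics/c21.png

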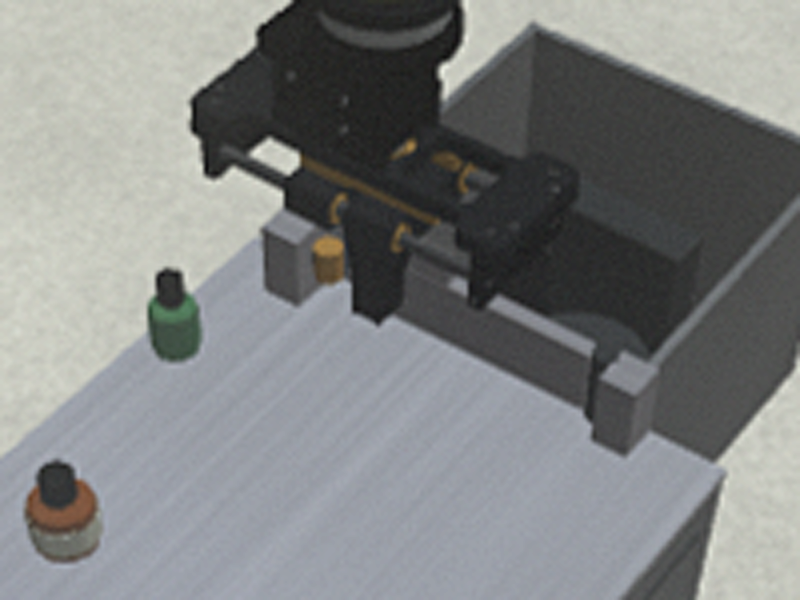

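play_rows(series=[0,-0.012,0,0,0,0,0,0,-0.03,0,0,0,0,0,0,-0.03,0,-0.03,0,0,0,0,-0.04,0,-0.06,0,0,0,0,-0.08,0,-0.08,0,0,0,0,-0.12,0,-0.1,0,0,0,0,-0.15,0,-0.1,0,0,0,0,-0.18,0,-0.1,0,0,0,0,-0.18,0,-0.1,0,0,0])

```text
time: 28.03
position: [0.5146, -0.0282, 0.2399]
tool_rot: [2.125, 2.307, 0.002]
ft_force: [-0.3, -0.6, -0.4]
grip_width: 0.005
```

```bash

python3 plan.py
python3 - <<'E'
from h import *
for n in("scene","top"): cv2.imwrite(f"pics/{n}22.png",get_image(n)["frame"][:,:,::-1])
a=cv2.imread("pics/scene22.png")[70:170,285:405]; b=cv2.imread("pics/scene0.png")[70:170,285:405]
a2=cv2.imread("pics/top22.png")[220:340,140:260]; b2=cv2.imread("pics/top0.png")[220:340,140:260]
f=lambda i,k:cv2.convertScaleAbs(cv2.resize(i,(395,290),interpolation=2),alpha=1.6,beta=15)
cv2.imwrite("pics/c22.png",np.vstack([np.hstack([f(b,0),f(a,0)]),np.hstack([f(b2,0),f(a2,0)])]))
E
```

```text
t 28.03 st [-51.   99.4 239.9] phi -0.3 tilt [ 0.005 -0.002 -1.   ] F [-0.3 -0.6 -0.4] grip 0.00
0 rows
```

View pics/c22.png

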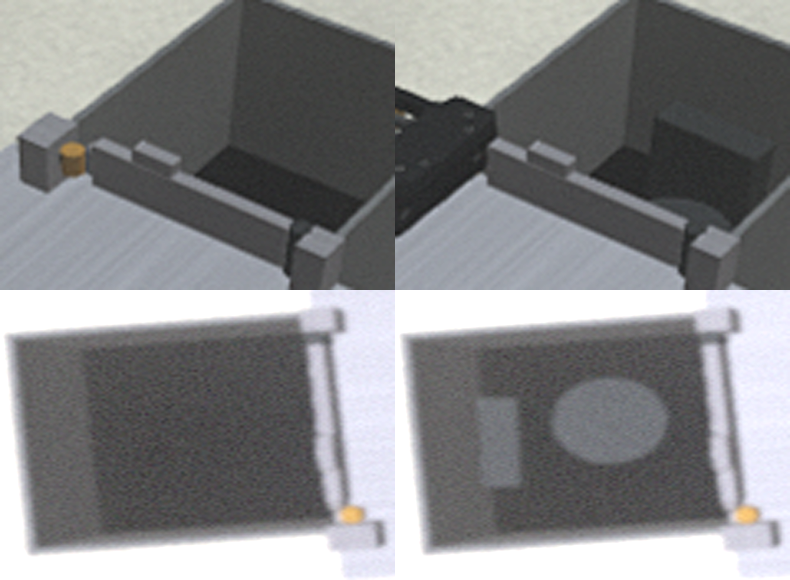

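View pics/scene22.png

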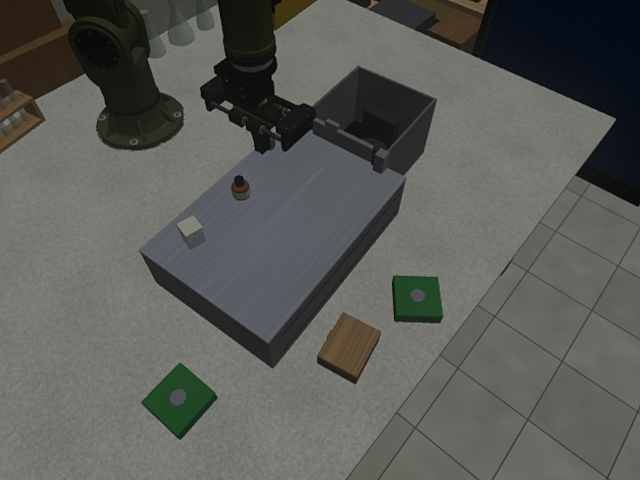

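View pics/top22.png

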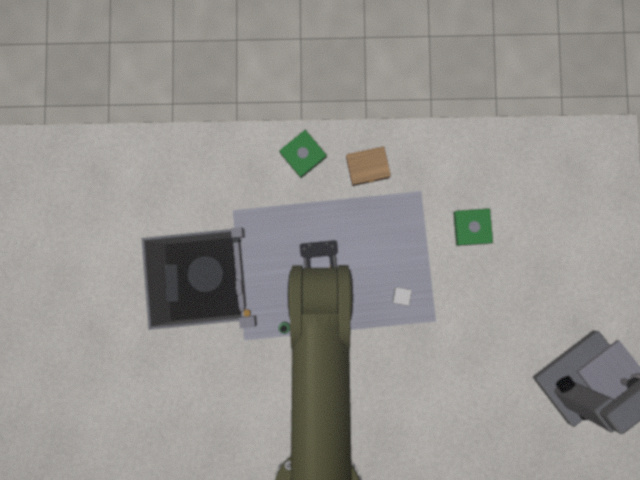

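The disc at (206,274) and the block at (172,283) are in the bin. The gate looks the same as in its shut picture, the jar (402,297) and dropper (285,327) haven't moved, and the bottle stands in the scene view at (241,188). The arm touches nothing, so I'm handing in.

```bash
python3 -c "
from bench import *
print(get_state()['ft_force'], close_job())"
```

```text
the job is handed in; nothing more can be done
[-0.07988923 -0.31519906  0.25216595] None
```

The job is done and handed in at about 28 s of the 72 s allowed. I pulled the gate open past its catch, slid the disc and then the block along the ledge and over the edge into the bin, then pushed the gate shut.

**Gate:** In both cameras it lines up with the pictures from before I opened it, with the roller back out. I last pushed on it with about 19 N, well above the catch's 4 to 8 N. The fingers then measured about 2 mm short of where the shut face should be. That is within the camera calibration error, so I put it down to that and to a slight tilt of the tool.

**Weights:** Both are inside the bin and below its walls. The disc lies flat; the block came to rest standing on one side, near the far wall.

**Bystanders:** The bottle, jar and dropper stand where they started. In the final pictures, the bottle could be seen only in the scene view and the dropper clearly only in the top view.

**Arm:** It ended clear of everything, with almost no force on the tool.

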